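Fit the nested lids on a swab drum and lift off the outer one

TASK

Throw the foam lump lying on the steel drum into the grey waste bin. Then carry the nested pair of lids over by the inner lid's knob without parting them, set (not drop) it home in the drum's recess and let go of the knob. Last, lift the outer lid alone by its collar, leaving the inner lid home, and finish holding it level above the drum, wholly clear above the knob; leave everything else on the table where it is.

Things in the scene. Friction and masses are not known exactly. Their poses are not given: they have to be found in the camera images.
- drum_deck (a point): Upright steel drum, fixed: 104 mm across, rim 90 mm above the table. Its top is a round recess 95 mm across and 10 mm deep inside a rim 4.5 mm thick, floored by a perforated deck. The point is the centre of the deck's upper face, 80 mm above the table; z up.
- offcut_center (a point): Lump of rigid white packing foam, 15 g, lying on the drum's deck, 30 mm proud of the rim. 34 mm along its own x (flat upright sides, the ones to grasp), 46 mm along its y, 40 mm high; above 26 mm it steps in and spans only y = -23 to +5 mm. The point is half-way up, 20 mm above its underside; z up.
- bin_in (a point): Open square bin of grey plastic, fixed: 150 x 150 mm outside, 100 mm high, walls 4 mm. The point is the centre of the inner floor, 4 mm above the table; x and y along its sides, z up.
- inner_knob (a point): Inner lid, steel, 0.2-0.35 kg, nested under the outer lid: disc 89 mm across, 16 mm thick, lower edge chamfered; on it a tapered boss, a 16 mm post and an upright round knob head 24 mm across, 22 mm high, 8 to 30 mm above the outer lid's collar. The point is the head's centre, 69 mm above the disc's underside; z up. Lifted by the knob it carries the outer lid. Home, it lies on the deck.
- outer_collar (a point): Outer lid, aluminium, 0.12-0.21 kg, loose on the inner lid's disc, centred within 2 mm by its boss: ring plate 122 mm across, 4 mm thick; skirt to 10 mm below the plate; in the middle an open collar 48 mm across (41 inside), 30 mm high, to grip from outside, the knob standing in it. The point: on the axis, half-way up the collar, 15 mm above the plate, 34 mm below the knob's centre; z up.
- tape: Bystander, loose, to be left alone: roll of paper tape lying flat, 60 mm across, 24 mm high. The origin is on its underside, under the middle.
- swab_jar: Bystander, loose, to be left alone: small glass jar, 48 mm across, 60 mm high. The origin is on its underside, under the middle.
- bottle: Bystander, loose, to be left alone: amber bottle, 50 mm across, 120 mm high. The origin is on its underside, under the middle.
- carton: Bystander, loose, to be left alone: white carton with a brown band, 60 x 90 x 45 mm. The origin is on its underside, under the middle.
- bowl: Bystander, loose, to be left alone: steel bowl, 90 mm across, 40 mm high. The origin is on its underside, under the middle.
- pot: Bystander, loose, to be left alone: white pot, 54 mm across, 50 mm high. The origin is on its underside, under the middle.
- spatula: Bystander, loose, to be left alone: spatula with black handle lying flat, 170 mm long. The origin is under the tool, which lies along its x axis.
Not all that is in view belongs to the job. What is shaped like the part that bears inner_knob but green or purple is not meant. What is shaped like the part that bears outer_collar but blue is not meant.

How it is judged:
By the outcome, as a careful person would: the job done as asked, in the order asked, and still so for the second after the job is handed in, while the arm keeps its last pose, push and grip.
It also fails if it takes over 61 s, if anything falls off the work surface, if the arm or the gripper's body presses on something with over 40 N, if the wrist force passes 120 N, or if a joint passes its speed limit or range.

ROBOT

A 6-joint arm with a two-finger parallel gripper is mounted at the origin on the work surface. World frame = base frame: x ahead of the robot, y to its left, z up, the work surface at z = 0. Lengths are in m, angles in rad, forces in N, time in s.
With the tool pointing down it reaches from about 0.25 to 0.775 m from the base axis. Payload 4 kg.
Tool frame: the origin (TCP) lies at the very end of the fingers, on their centre line; the grasp point (between the pads) lies 19 mm behind it; z points along the fingers, x is the direction in which the jaws open and shut, and the axes are right-handed (so a half turn about z gives the same grasp; the last joint's range is limited). The gripper opens to 94 mm and grips with 3 to 60 N. Pads are 16 mm wide; open, the fingers measure 119 mm over their backs; the gripper's body (75 mm by 177 mm) begins 78 mm behind the grasp point.
Start: joints at [-0.103, 0.087, 1.371, -0, 1.684, -0.103], TCP at [0.55, -0, 0.206] pointing down, gripper open.
Joint ranges: [-3.1, 3.1], [-0.76, 2.03], [0.27, 2.55], [-1.08, 4.22], [0.17, 2.65], [-2.57, 2.57]. Speed limits (rad/s): [2.79, 2.79, 3.14, 3.14, 3.14, 3.14].

INTERFACE

Orientations are given as [roll, pitch, yaw] about the fixed x, y, z axes, in that order (R = Rz(yaw) Ry(pitch) Rx(roll)).
In Python, from bench import robot, cams, ticket gives the robot as it stands.
- The arm moves only by the tool jog_arm, never from a script. Its argument "series" is a list of rows, each an object of numbers: "x", "y", "z": the shift along the tool's x, y, z in m; "rx", "ry", "rz": the turn, a rotation vector about the tool's x, y, z in degrees. A call has 1 to 12 rows; each row shifts and turns the pose as measured when the row begins, along the tool's axes as they then stand; what a row does not reach is not made up. A row lasts 1/12 s, in which the tool goes at most 41.7 mm and 7.16 degrees, less where a joint would pass 70% of its speed; a pose out of reach is approached as far as the arm can. A call with a gripper value outside its range is refused whole. "claw" is the opening, from 0 (shut) to 1 (fully open), set as the call begins (left out, the last holds). The fingers move at their own pace and stop on an object; the grip force is fixed at half the most. Time passes only in rows, so rows that do not move let the fingers close. It gives the time, the measured TCP pose, the force and the opening at its end, in the units of the state.
- robot.get_obs(): the state, without advancing time (a new reading comes with each control period).
- cams.snapshot(name): name is "scene" or "side" or "wrist"; returns a dict with "img" (480x640x3 uint8, red, green, blue), "mtx" (3x3 intrinsics, pixels), "origin" and "attitude" of the camera in the world. Camera axes: x right, y down, z forward; pixel columns grow to the right and rows downward; lengths in m; the calibration is good to about 2 mm. The wrist camera is an equidistant fisheye: a pixel r from the principal point sees the ray r / f radians off the axis. A picture is of the moment at which its call begins. There is no depth.
- ticket.close_job(): hands the job in, once; it reports no verdict.
Trained networks look in a picture, given as the dict that the camera call returned (one of the last four; its "shot" number tells which), for a name from the list of things; names that differ only in an ending like _2 or _b are one class to them, and where a whole thing is asked for, a point or a joint stands for the part that bears it (a point fixed in the world has none). Each returns a list of dicts, best first, with "p" (0 to 1); they miss things now and then, are a little off and sometimes report something else, mostly with a low value. They report only what shows in the picture. A call takes as long as a camera call. They do not tell look-alikes from the thing itself.
- cams.look_for(thing, picture): "bbox" ([left, top, width, height] in pixels, round what is visible of it).
The state is a dict: "time": time; "joint_positions": joint angles; "qvel": joint speeds; "joint_torque": joint torques, N m; "tool_pos": TCP position; "ee_rot": TCP orientation; "wrist_force": force on the tool from outside, world axes, zero at the start; "wrist_torque": the same for the moment, N m; "width": finger opening in m.
Only numpy, scipy, OpenCV 4.12 (cv2) and the standard library are available. Lean on these libraries where they do the work, as an engineer would, in place of code of your own. Each camera call takes 0.05 s, during which the arm holds its last target.

## Working session

There is one attempt and no reset: what is moved stays moved. The work goes in short steps, Python scripts to look and compute and a tool call to move; the robot and the scene stay as the last step left them, time stands still between calls to the robot, and variables do not carry over. Pictures are saved under pics/ and viewed, and the job is handed in when it is done.

Besides the shell and the picture viewer there is one more tool, called after ">>>" by a JSON object that holds its "op" and its "data". jog_arm: Moves the arm, as the interface text tells. Its arguments: {"type":"object","properties":{"series":{"type":"array","items":{"type":"object","properties":{"x":{"type":"number"},"y":{"type":"number"},"z":{"type":"number"},"rx":{"type":"number"},"ry":{"type":"number"},"rz":{"type":"number"}}}},"claw":{"type":"number"}},"required":["series"]}

```bash
mkdir -p pics; ls
python3 - <<'E'
from bench import robot,cams,ticket
import cv2
print(robot.get_obs())
for n in ["scene","side","wrist"]:
    s=cams.snapshot(n); cv2.imwrite(f"pics/{n}0.png",s["img"][:,:,::-1]); print(n,s["mtx"].tolist(),s["origin"],s["attitude"],s.keys())
E
```

```text
pics
{'time': 0.0, 'joint_positions': array([-1.03113758e-01,  8.79156728e-02,  1.37224851e+00, -2.60235841e-05,
        1.68355987e+00, -1.03094458e-01]), 'qvel': array([ 7.38812089e-05,  6.31982679e-04,  1.40749108e-03,  6.29722166e-04,
       -2.19410175e-03, -2.91747367e-04]), 'joint_torque': array([ 1.28542815e-03, -3.40182602e+01, -3.02423716e+01,  7.18220207e-02,
        3.29729996e-02, -1.13141955e-04]), 'tool_pos': array([5.49460405e-01, 3.45361965e-05, 2.04328566e-01]), 'ee_rot': array([-3.14139903e+00,  2.12274499e-03, -2.19958592e-05]), 'wrist_force': array([ 0.30165498, -0.15668361,  0.12232584]), 'wrist_torque': array([-0.03351122, -0.00138415, -0.02550468]), 'width': 0.09403977625166718}
scene [[490.8378461983952, 0.0, 321.4938861325637], [0.0, 490.8378461983952, 243.72466003693822], [0.0, 0.0, 1.0]] [ 1.0777161  -0.40484877  0.82301249] [-2.40089273  0.01701936  0.93385843] dict_keys(['img', 'mtx', 'origin', 'attitude', 'shot'])
side [[590.4703394222728, 0.0, 321.91951560252613], [0.0, 590.4703394222728, 235.74747588420962], [0.0, 0.0, 1.0]] [ 0.00586068 -1.08743258  0.84053748] [-2.15349778 -0.01605206 -0.44220583] dict_keys(['img', 'mtx', 'origin', 'attitude', 'shot'])
wrist [[371.64829954431775, 0.0, 319.80202570018344], [0.0, 371.64829954431775, 236.57300032077023], [0.0, 0.0, 1.0]] [0.54990131 0.08382132 0.38377578] [ 2.85105233e+00  2.53068344e-03 -6.52085315e-04] dict_keys(['img', 'mtx', 'origin', 'attitude', 'shot'])
```

View pics/scene0.png

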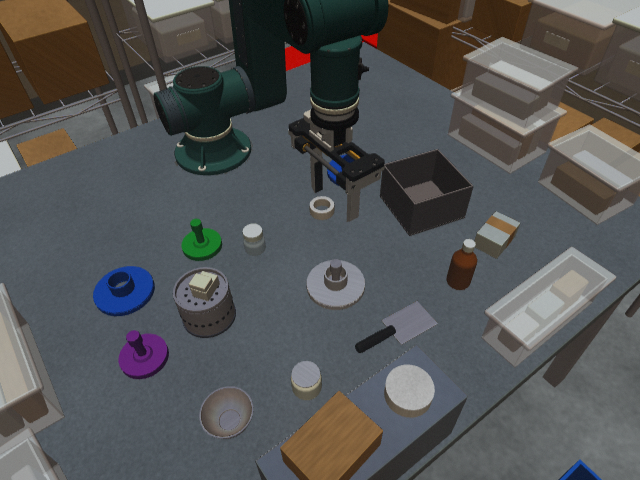

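View pics/side0.png

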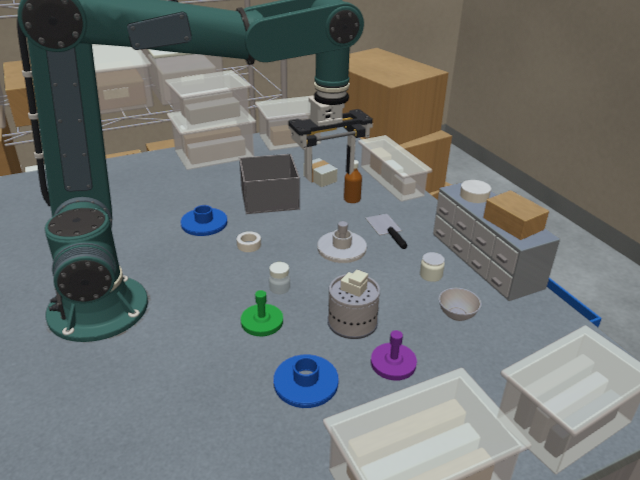

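View pics/wrist0.png

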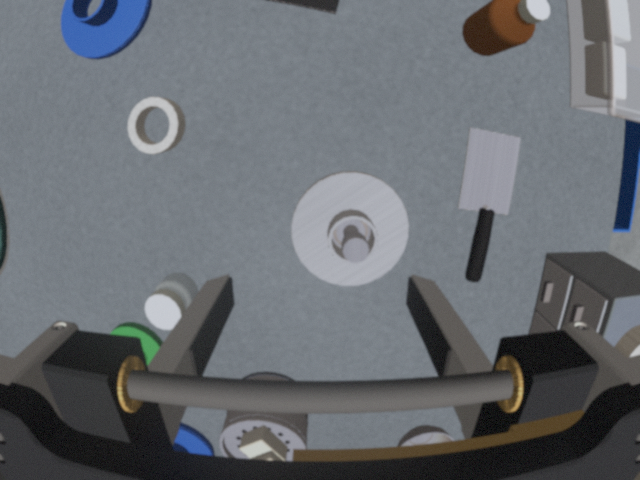

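```bash
cat > h.py <<'E'
import numpy as np,cv2
from scipy.spatial.transform import Rotation as Ro
from scipy.optimize import minimize
def proj(s,P,fish=False):
    P=np.atleast_2d(P); R=Ro.from_euler('xyz',s["attitude"]).as_matrix()
    c=(P-s["origin"])@R; K=s["mtx"]
    if fish:
        th=np.arctan2(np.hypot(c[:,0],c[:,1]),c[:,2]); ph=np.arctan2(c[:,1],c[:,0])
        return np.c_[K[0,0]*th*np.cos(ph)+K[0,2],K[1,1]*th*np.sin(ph)+K[1,2]]
    return np.c_[K[0,0]*c[:,0]/c[:,2]+K[0,2],K[1,1]*c[:,1]/c[:,2]+K[1,2]]
def ray(s,uv,z,fish=False):
    K=s["mtx"];R=Ro.from_euler('xyz',s["attitude"]).as_matrix()
    a=(uv[0]-K[0,2])/K[0,0];b=(uv[1]-K[1,2])/K[1,1]
    if fish:
        r=np.hypot(a,b); d=np.array([a/r*np.sin(r),b/r*np.sin(r),np.cos(r)]) if r>0 else np.array([0,0,1.])
    else: d=np.array([a,b,1.])
    d=R@d; return s["origin"]+d*(z-s["origin"][2])/d[2]
def circ(x,y,z,r,n=180):
    t=np.linspace(0,2*np.pi,n,endpoint=False); return np.c_[x+r*np.cos(t),y+r*np.sin(t),np.full(n,z)]
def crop(s,c,w,k,path,polys=(),fish=False):
    im=s["img"][:,:,::-1]; x0,y0=int(c[0]-w//2),int(c[1]-w*3//8)
    x0=max(0,x0);y0=max(0,y0); cr=cv2.resize(im[y0:y0+w*3//4,x0:x0+w].copy(),None,fx=k,fy=k,interpolation=cv2.INTER_CUBIC)
    for P,col in polys:
        q=((proj(s,P,fish)-[x0,y0]+.5)*k).astype(int); cv2.polylines(cr,[q.reshape(-1,1,2)],True,col,1,cv2.LINE_AA)
    cv2.imwrite(path,cr); print(path,x0,y0,k)
E
cat > snap.py <<'E'
import pickle,sys
from bench import cams
def take(tag,names=("scene","side","wrist")):
    d={n:cams.snapshot(n) for n in names}; pickle.dump(d,open(f"{tag}.pkl","wb")); return d
E
python3 - <<'E'
from snap import take; from h import *
from bench import cams
d=take("s0")
print(proj(d["scene"],[0,0,0]),proj(d["side"],[0,0,0]),proj(d["scene"],[.55,0,.206]),proj(d["side"],[.55,0,.206]))
for n in ["offcut_center","inner_knob","outer_collar","drum_deck","bin_in","bottle","swab_jar","tape","carton"]:
    for c in d: print(n,c,[( [round(v) for v in o["bbox"]],round(o["p"],2)) for o in cams.look_for(n,d[c])][:4])
for n,c,z,uv in [("pair","scene",.069,(337,270)),("pair","side",.069,(342,230)),("pair","wrist",.08,(355,245)),("foam","scene",.12,(203,280)),("foam","side",.12,(357,280)),("bin","scene",.1,(426,180))]:
    print(n,c,ray(d[c],uv,z,c=="wrist"))
E
```

```text
[[212.57206094 150.43499869]] [[ 98.06401404 307.87774599]] [[333.50185691 203.20793656]] [[328.95631146 175.65519605]]
offcut_center scene [([189, 272, 32, 27], 0.93)]
offcut_center side [([342, 270, 28, 28], 0.72)]
offcut_center wrist [([239, 424, 48, 36], 0.67)]
inner_knob scene [([120, 331, 52, 50], 0.97), ([329, 255, 18, 26], 0.81), ([182, 218, 38, 38], 0.69), ([306, 260, 58, 49], 0.49)]
inner_knob side [([239, 289, 42, 46], 0.79), ([235, 232, 27, 20], 0.3)]
inner_knob wrist [([332, 217, 39, 45], 0.91), ([113, 321, 48, 41], 0.79)]
outer_collar scene [([305, 260, 59, 49], 0.93), ([92, 267, 64, 53], 0.69), ([326, 154, 32, 29], 0.53)]
outer_collar side [([179, 203, 50, 37], 0.96), ([272, 355, 67, 57], 0.7), ([318, 229, 48, 36], 0.65), ([418, 251, 26, 29], 0.19)]
outer_collar wrist [([294, 169, 115, 117], 0.96), ([171, 422, 43, 34], 0.83), ([60, 0, 94, 59], 0.82)]
drum_deck scene [([175, 266, 57, 75], 0.61)]
drum_deck side [([329, 274, 53, 65], 0.78)]
drum_deck wrist [([462, 0, 88, 58], 0.74), ([218, 372, 87, 89], 0.56)]
bin_in scene [([379, 150, 96, 86], 0.57)]
bin_in side [([238, 
[... 251 characters left out ...]
]
swab_jar side [([418, 251, 24, 33], 0.71), ([269, 262, 19, 32], 0.69)]
swab_jar wrist [([147, 272, 50, 57], 0.84)]
tape scene [([310, 195, 26, 24], 0.75), ([356, 300, 79, 52], 0.25)]
tape side [([236, 233, 28, 18], 0.59), ([305, 157, 28, 31], 0.54)]
tape wrist [([130, 97, 55, 55], 0.64)]
carton scene [([473, 211, 44, 48], 0.74)]
carton side [([303, 155, 35, 29], 0.58)]
carton wrist [([460, 0, 86, 58], 0.5)]
pair scene [ 0.59118581 -0.02262027  0.069     ]
pair side [ 0.57319031 -0.03139406  0.069     ]
pair wrist [ 0.57980657 -0.01478858  0.08      ]
foam scene [ 0.49444307 -0.25766401  0.12      ]
foam side [ 0.47958173 -0.27747103  0.12      ]
bin scene [0.52544905 0.28127882 0.1       ]
```

```bash
cat >> h.py <<'E'
def gradfield(s,sig=1.0):
    g=cv2.GaussianBlur(s["img"].astype(np.float32),(0,0),sig)
    gx=np.stack([cv2.Sobel(g[:,:,i],cv2.CV_32F,1,0) for i in range(3)]);gy=np.stack([cv2.Sobel(g[:,:,i],cv2.CV_32F,0,1) for i in range(3)])
    return np.sqrt((gx**2+gy**2).sum(0))
def samp(G,q): return cv2.remap(G,q[:,0].astype(np.float32).reshape(-1,1),q[:,1].astype(np.float32).reshape(-1,1),cv2.INTER_LINEAR).ravel()
def fitxy(shots,make,p0,span=.012,step=.001,sig=1.2):
    """shots: list of (shot,fish); make(p)->list of polys"""
    Gs=[gradfield(s,sig) for s,f in shots]
    def sc(p): return -np.mean([np.mean([np.sqrt(samp(G,proj(s,P,f))).mean() for P in make(p)]) for G,(s,f) in zip(Gs,shots)])
    r=np.arange(-span,span+1e-9,step); best=min(((sc(np.array(p0)+[a,b]),a,b) for a in r for b in r))
    m=minimize(sc,np.array(p0)+best[1:],method="Nelder-Mead",options=dict(initial_simplex=np.array(p0)+np.array(best[1:])+np.array([[0,0],[.0008,0],[0,.0008]]),xatol=1e-5))
    return m.x,-m.fun
E
python3 - <<'E'
from h import *; import pickle
d=pickle.load(open("s0.pkl","rb"))
sh={k:(d[k],k=="wrist") for k in d}
lid=lambda p:[circ(*p,.020,.061),circ(*p,.050,.024)]
drum=lambda p:[circ(*p,.09,.052),circ(*p,.09,.0475)]
head=lambda p:[circ(*p,.08,.012)]
for nm,mk,p0 in [("lid",lid,(.58,-.025)),("drum",drum,(.485,-.268)),("head",head,(.58,-.025))]:
    for ks in [["scene"],["side"],["wrist"],["scene","side"]]+([["scene","side","wrist"]] if nm!="drum" else []):
        print(nm,ks,fitxy([sh[k] for k in ks],mk,p0,span=.02,step=.002))
p,_=fitxy([sh["scene"],sh["side"]],lid,(.58,-.025)); q,_=fitxy([sh["scene"],sh["side"]],drum,(.485,-.268))
g=(0,255,0)
polys=[(P,g) for P in lid(p)+head(p)+drum(q)]
crop(d["scene"],(336,280),120,5,"pics/c1.png",polys); crop(d["side"],(342,240),100,6,"pics/c2.png",polys)
crop(d["scene"],(205,300),120,5,"pics/c3.png",polys); crop(d["side"],(355,300),100,6,"pics/c4.png",polys)
crop(d["wrist"],(350,230),160,4,"pics/c5.png",polys,True)
a=[cv2.imread(f"pics/c{i}.png") for i in (1,2,3,4)]
a=[cv2.resize(x,(400,300)) for x in a]; cv2.imwrite("pics/m1.png",np.vstack([np.hstack(a[:2]),np.hstack(a[2:])]))
E
```

```text
lid ['scene'] (array([ 0.58339581, -0.02065682]), np.float64(13.276317596435547))
lid ['side'] (array([ 0.57792086, -0.02369768]), np.float64(11.759110450744629))
lid ['wrist'] (array([ 0.58016236, -0.01915485]), np.float64(10.105835914611816))
lid ['scene', 'side'] (array([ 0.58284663, -0.02024164]), np.float64(12.221492767333984))
lid ['scene', 'side', 'wrist'] (array([ 0.58128078, -0.01930169]), np.float64(11.2523775100708))
drum ['scene'] (array([ 0.48829064, -0.26290351]), np.float64(10.784293174743652))
drum ['side'] (array([ 0.47934162, -0.26760219]), np.float64(10.827007293701172))
drum ['wrist'] (array([ 0.48108591, -0.26128134]), np.float64(8.137162208557129))
drum ['scene', 'side'] (array([ 0.48502479, -0.26740398]), np.float64(10.136711120605469))
head ['scene'] (array([ 0.58230143, -0.02066958]), np.float64(12.150797843933105))
head ['side'] (array([ 0.57918744, -0.0211664 ]), np.float64(11.22604751586914))
head ['wrist'] (array([ 0.58004764, -0.01960866]), np.float64(10.646445274353027))
head ['scene', 'side'] (array([ 0.58065613, -0.02069281]), np.float64(11.497529983520508))
head ['scene', 'side', 'wrist'] (array([ 0.58038067, -0.01985239]), np.float64(11.154606819152832))
pics/c1.png 276 235 5
pics/c2.png 292 203 6
pics/c3.png 145 255 5
pics/c4.png 305 263 6
pics/c5.png 270 170 4
```

View pics/m1.png

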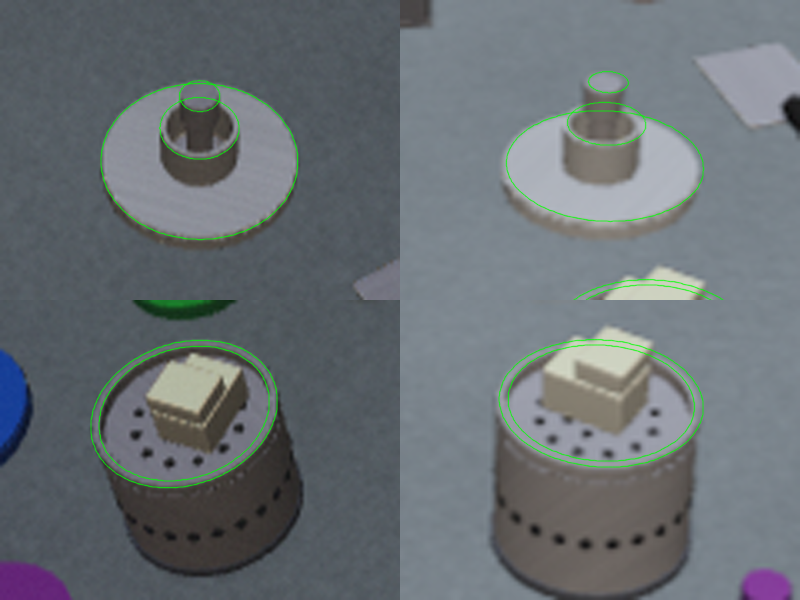

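View pics/c5.png

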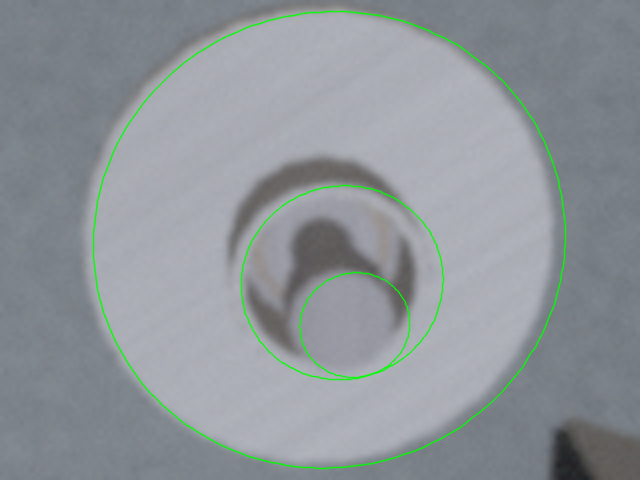

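Candidates for the pair: scene (336,283) silver/grey with knob in collar, scene (202,240) green knob part, (143,355) purple knob part, (123,289) blue collar part, plus a blue collar at side (204,219). The grey nested pair at scene (336,283), about x=0.58, y=-0.02, fits: steel and aluminium, with the knob standing in the collar. The crops (m1 top row, c5) confirm it. Foam is on the only drum, at scene (203,287). The next step is to bring the wrist camera over the drum.

>>> {"op": "jog_arm", "data": {"series": [{"x": -0.008,"y": 0.033},{"x": -0.008,"y": 0.033},{"x": -0.008,"y": 0.033},{"x": -0.008,"y": 0.033},{"x": -0.008,"y": 0.033},{"x": -0.008,"y": 0.033},{"x": -0.008,"y": 0.033},{"x": -0.008,"y": 0.033},{},{}]}}

```text
invalid input
```

Run:
```python
from snap import take; from h import *
from bench import robot
d=take("s1"); o=robot.get_obs(); print(o["tool_pos"],o["ee_rot"],o["time"])
cv2.imwrite("pics/w1.png",d["wrist"]["img"][:,:,::-1])
```

```text
[ 5.50038174e-01 -3.54613760e-06  2.05508801e-01] [ 3.14157891e+00 -1.27664125e-04 -1.77054972e-05] 1.8
```

View pics/w1.png

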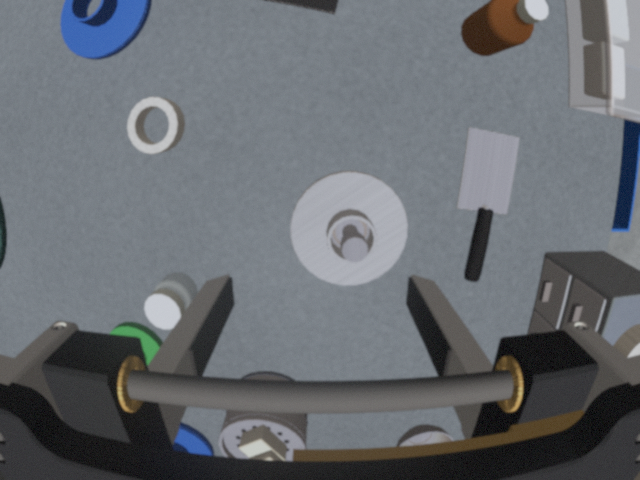

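>>> {"op": "jog_arm", "data": {"series": [{"x": -0.008,"y": 0.033,"z": 0,"rx": 0,"ry": 0,"rz": 0},{"x": -0.008,"y": 0.033},{"x": -0.008,"y": 0.033},{"x": -0.008,"y": 0.033},{"x": -0.008,"y": 0.033},{"x": -0.008,"y": 0.033},{"x": -0.008,"y": 0.033},{"x": -0.008,"y": 0.033},{"x": 0},{"x": 0}]}}

```text
invalid input
```

Run:
```python
from snap import take; from h import *
from bench import robot
d=take("s1"); o=robot.get_obs(); print(o["tool_pos"],o["ee_rot"],o["time"])
cv2.imwrite("pics/w2.png",d["wrist"]["img"][:,:,::-1])
```

```text
[5.50017899e-01 1.37442473e-06 2.05513433e-01] [ 3.14155101e+00 -1.12124921e-04  1.55546291e-05] 1.95
```

View pics/w2.png

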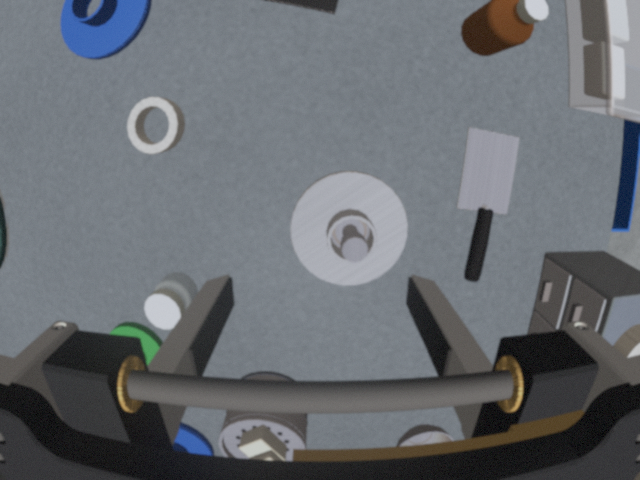

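>>> {"op": "jog_arm", "data": {"series": [{"x": -0.008,"y": 0.033,"z": 0,"rx": 0,"ry": 0,"rz": 0}]}}

```text
time: 2.03
tool_pos: [0.5428, -0.0291, 0.2054]
ee_rot: [-3.138, -0.001, 0.007]
wrist_force: [0.5, 0.1, 0.5]
width: 0.094
```

>>> {"op": "jog_arm", "data": {"series": [{"x": -0.008,"y": 0.034,"z": 0,"rx": 0,"ry": 0,"rz": 0},{"x": -0.008,"y": 0.034,"z": 0,"rx": 0,"ry": 0,"rz": 0},{"x": -0.008,"y": 0.034,"z": 0,"rx": 0,"ry": 0,"rz": 0},{"x": -0.008,"y": 0.034,"z": 0,"rx": 0,"ry": 0,"rz": 0},{"x": -0.008,"y": 0.034,"z": 0,"rx": 0,"ry": 0,"rz": 0},{"x": -0.008,"y": 0.034,"z": 0,"rx": 0,"ry": 0,"rz": 0},{"x": -0.008,"y": 0.034,"z": 0,"rx": 0,"ry": 0,"rz": 0},{"x": 0,"y": 0,"z": 0,"rx": 0,"ry": 0,"rz": 0},{"x": 0,"y": 0,"z": 0,"rx": 0,"ry": 0,"rz": 0}]}}

```text
time: 2.78
tool_pos: [0.4847, -0.2812, 0.2046]
ee_rot: [-3.141, -0.002, 0.006]
wrist_force: [-0.4, 0.4, -0.8]
width: 0.0935
```

Run:
```python
from snap import take; from h import *
from bench import robot
d=take("s1"); o=robot.get_obs(); print(o["tool_pos"],o["ee_rot"],o["time"])
cv2.imwrite("pics/w3.png",d["wrist"]["img"][:,:,::-1])
```

```text
[ 0.48539072 -0.27927122  0.20464256] [-3.14124272e+00 -1.90924964e-03  1.00317782e-02] 2.9333
```

View pics/w3.png

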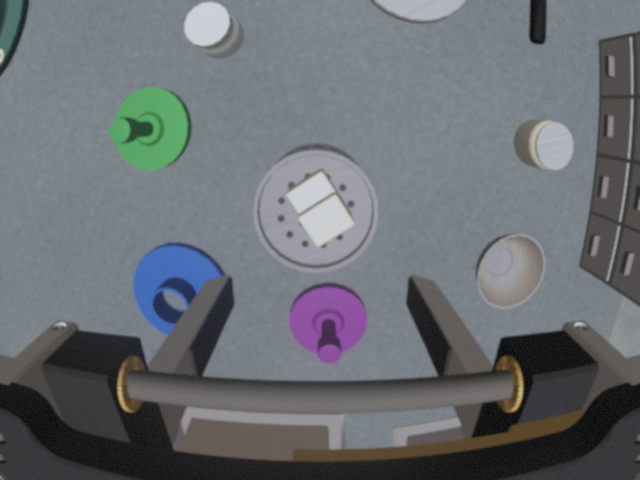

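```bash
cat >> h.py <<'E'
def box(x,y,yaw,z,x0,x1,y0,y1,n=15):
    c=np.array([[x0,y0],[x1,y0],[x1,y1],[x0,y1]]);t=np.linspace(0,1,n,endpoint=False)[:,None]
    q=np.vstack([c[i]+(c[(i+1)%4]-c[i])*t for i in range(4)])
    R=np.array([[np.cos(yaw),-np.sin(yaw)],[np.sin(yaw),np.cos(yaw)]])
    return np.c_[q@R.T+[x,y],np.full(len(q),z)]
def fitn(shots,make,p0,sim,sig=1.2):
    Gs=[gradfield(s,sig) for s,f in shots]
    def sc(p): return -np.mean([np.mean([np.sqrt(samp(G,proj(s,P,f))).mean() for P in make(p)]) for G,(s,f) in zip(Gs,shots)])
    best=None
    for k in range(40):
        rng=np.random.default_rng(k); m=minimize(sc,np.array(p0)+rng.uniform(-1,1,len(p0))*sim,method="Nelder-Mead",options=dict(xatol=1e-5,initial_simplex=None))
        if best is None or m.fun<best.fun: best=m
    return best.x,-best.fun
E
python3 - <<'E'
from h import *; import pickle
d=pickle.load(open("s1.pkl","rb"))
sh={k:(d[k],k=="wrist") for k in d}
drum=lambda p:[circ(*p,.09,.052),circ(*p,.09,.0475)]
foam=lambda p:[box(*p,.120,-.017,.017,-.023,.005),box(*p,.106,-.017,.017,.005,.023)]
print(ray(d["wrist"],(316,209),.09,True),ray(d["wrist"],(327,221),.12,True))
q,s=fitxy([sh["wrist"]],drum,ray(d["wrist"],(316,209),.09,True)[:2]); print("drum",q,s)
c0=ray(d["wrist"],(327,221),.12,True)[:2]+np.array([-.0045,.0078])
f,s=fitn([sh["wrist"]],foam,(*c0,.53),np.array([.006,.006,.2])); print("foam",f,s,c0)
for n in ("scene",):
  for k in range(1): print(n,fitn([sh[n]],foam,f,np.array([.01,.01,.1])),fitxy([sh[n]],drum,q))
crop(d["wrist"],(316,205),160,5,"pics/w4.png",[(P,(0,200,0)) for P in foam(f)+drum(q)],True)
E
```

```text
[ 0.48185601 -0.26087505  0.09      ] [ 0.49018954 -0.26321393  0.12      ]
drum [ 0.48155621 -0.26000301] 9.550071716308594
foam [ 0.48451432 -0.25605726  0.58377173] 13.055315971374512 [ 0.48568954 -0.25541393]
scene (array([ 0.48591117, -0.2552304 ,  0.58107805]), np.float64(15.403219223022461)) (array([ 0.4881903 , -0.26291704]), np.float64(10.842145919799805))
pics/w4.png 236 145 5
```

View pics/w4.png

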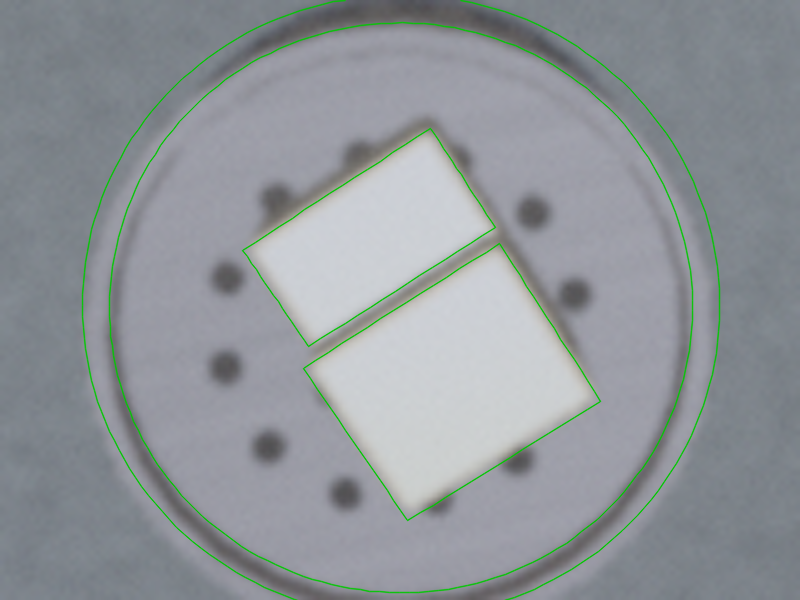

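>>> {"op": "jog_arm", "data": {"series": [{"x": 0,"y": 0,"z": 0,"rx": 0,"ry": 0,"rz": -6.6},{"x": 0,"y": 0,"z": 0,"rx": 0,"ry": 0,"rz": -6.6},{"x": 0,"y": 0,"z": 0,"rx": 0,"ry": 0,"rz": -6.6},{"x": 0,"y": 0,"z": 0,"rx": 0,"ry": 0,"rz": -6.6},{"x": 0,"y": 0,"z": 0,"rx": 0,"ry": 0,"rz": -6.6},{"x": 0,"y": 0,"z": 0,"rx": 0,"ry": 0,"rz": 0}], "claw": 0.6}}

```text
time: 3.43
tool_pos: [0.489, -0.2692, 0.2057]
ee_rot: [3.141, -0.005, 0.628]
wrist_force: [0.3, -0.1, 0.1]
width: 0.0582
```

```bash
cat >> h.py <<'E'
def delta(o,target,yaw=None):
    """tool-frame shift to target, and remaining rotvec (deg) to be tool down with yaw"""
    R=Ro.from_euler('xyz',o["ee_rot"])
    dx=R.inv().apply(np.array(target)-o["tool_pos"]); r=None
    if yaw is not None: r=np.degrees((R.inv()*Ro.from_euler('xyz',[np.pi,0,yaw])).as_rotvec())
    return np.round(dx,4),None if r is None else np.round(r,2)
E
python3 - <<'E'
from h import *; from bench import robot
o=robot.get_obs(); print(o["tool_pos"],o["ee_rot"],o["time"],o["width"]); print(delta(o,[.4875,-.260,.094],.582))
E
```

```text
[ 0.48903441 -0.26919466  0.20568748] [ 3.14111207 -0.00454206  0.62826162] 3.4333 0.05819513636868819
(array([ 0.0037, -0.0084,  0.1117]), array([ 0.02, -0.26,  2.65]))
```

>>> {"op": "jog_arm", "data": {"series": [{"x": 0.0037,"y": -0.0084,"z": 0.02,"rx": 0,"ry": -0.3,"rz": 2.6},{"x": 0,"y": 0,"z": 0.02,"rx": 0,"ry": 0,"rz": 0},{"x": 0,"y": 0,"z": 0.02,"rx": 0,"ry": 0,"rz": 0},{"x": 0,"y": 0,"z": 0,"rx": 0,"ry": 0,"rz": 0}]}}

```text
time: 3.77
tool_pos: [0.4906, -0.255, 0.1471]
ee_rot: [3.135, -0.003, 0.577]
wrist_force: [-0.4, 0.3, -1.4]
width: 0.0565
```

Run:
```python
from h import *; from bench import robot,cams
from snap import take
o=robot.get_obs(); print(o["tool_pos"],o["ee_rot"],o["time"],o["width"]); print(delta(o,[.4875,-.260,.094],.582))
d=take("s2",("wrist",)); cv2.imwrite("pics/w5.png",d["wrist"]["img"][:,:,::-1])
```

```text
[ 0.49059794 -0.25502996  0.14705159] [ 3.13547794e+00 -3.09786772e-03  5.77184133e-01] 3.7667 0.056489511723986696
(array([-0.0055,  0.0022,  0.053 ]), array([ 0.35, -0.18, -0.28]))
```

View pics/w5.png

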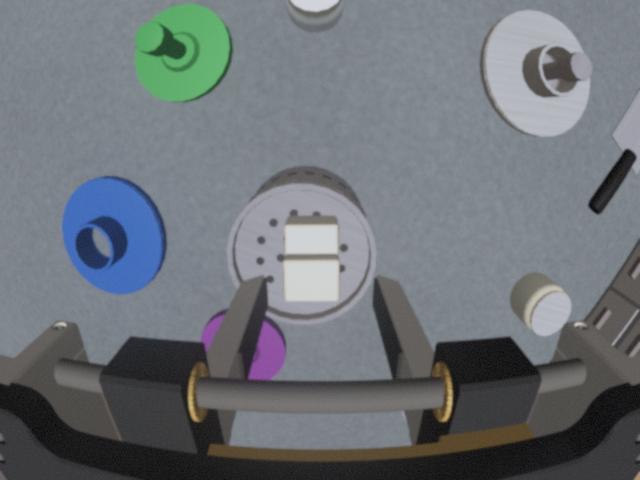

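The foam at (312,265) sits square between the fingers, tips at (262,285) and (380,285). It is about 5 mm left of the jaw centre, which agrees with the computed correction.

>>> {"op": "jog_arm", "data": {"series": [{"x": -0.005,"y": 0.002,"z": 0.004,"rx": 0.3,"ry": 0,"rz": 0},{"x": 0,"y": 0,"z": 0,"rx": 0,"ry": 0,"rz": 0},{"x": 0,"y": 0,"z": 0.012,"rx": 0,"ry": 0,"rz": 0},{"x": 0,"y": 0,"z": 0.012,"rx": 0,"ry": 0,"rz": 0},{"x": 0,"y": 0,"z": 0,"rx": 0,"ry": 0,"rz": 0}]}}

```text
time: 4.23
tool_pos: [0.4916, -0.261, 0.1252]
ee_rot: [3.129, -0.009, 0.576]
wrist_force: [0.2, 0.1, -0.4]
width: 0.0563
```

Run:
```python
from h import *; from bench import robot,cams
o=robot.get_obs(); print(o["tool_pos"],o["ee_rot"],o["time"],o["width"]); print(delta(o,[.4875,-.260,.094],.582))
```

```text
[ 0.49157502 -0.26103009  0.12519037] [ 3.12915171 -0.00852107  0.57611761] 4.2333 0.05632837602216651
(array([-0.0031, -0.0035,  0.0311]), array([ 0.71, -0.49, -0.34]))
```

>>> {"op": "jog_arm", "data": {"series": [{"x": -0.003,"y": -0.003,"z": 0.01,"rx": 0.7,"ry": -0.5,"rz": 0},{"x": 0,"y": 0,"z": 0.01,"rx": 0,"ry": 0,"rz": 0},{"x": 0,"y": 0,"z": 0.006,"rx": 0,"ry": 0,"rz": 0},{"x": 0,"y": 0,"z": 0,"rx": 0,"ry": 0,"rz": 0}]}}

```text
time: 4.57
tool_pos: [0.4867, -0.2603, 0.0958]
ee_rot: [-3.14, 0.002, 0.575]
wrist_force: [0.0, -0.3, -0.3]
width: 0.0566
```

Run:
```python
from h import *; from bench import robot,cams
from snap import take
o=robot.get_obs(); print(o["tool_pos"],o["ee_rot"],o["time"],o["width"]); print(delta(o,[.4875,-.260,.094],.582))
d=take("s3",("wrist",)); cv2.imwrite("pics/w6.png",d["wrist"]["img"][:,:,::-1])
```

```text
[ 0.48669843 -0.26031766  0.09582243] [-3.13960479e+00  1.52573699e-03  5.74834088e-01] 4.5667 0.056623607190009195
(array([0.0008, 0.0002, 0.0018]), array([-0.11,  0.09, -0.41]))
```

View pics/w6.png

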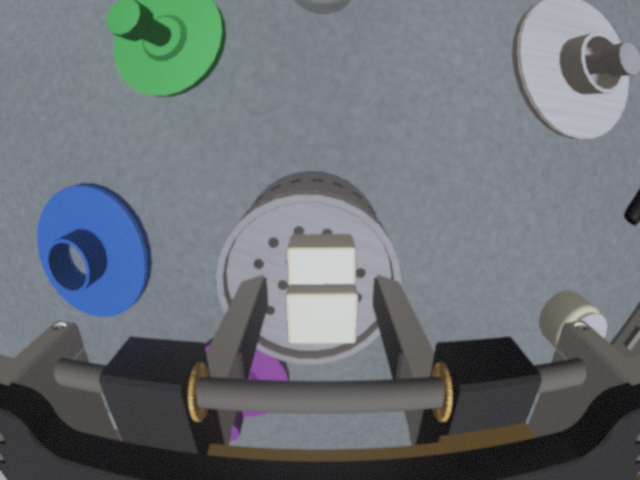

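The foam (321,300) is centred between the finger pads. Closing.

>>> {"op": "jog_arm", "data": {"series": [{"x": 0,"y": 0,"z": 0,"rx": 0,"ry": 0,"rz": 0},{"x": 0,"y": 0,"z": 0,"rx": 0,"ry": 0,"rz": 0},{"x": 0,"y": 0,"z": 0,"rx": 0,"ry": 0,"rz": 0},{"x": 0,"y": 0,"z": 0,"rx": 0,"ry": 0,"rz": 0},{"x": 0,"y": 0,"z": 0,"rx": 0,"ry": 0,"rz": 0},{"x": 0,"y": 0,"z": 0,"rx": 0,"ry": 0,"rz": 0}], "claw": 0.0}}

```text
time: 5.12
tool_pos: [0.4878, -0.261, 0.0979]
ee_rot: [3.14, 0.0, 0.575]
wrist_force: [0.8, 0.2, -1.2]
width: 0.0336
```

Run:
```python
from h import *; import pickle
d=pickle.load(open("s1.pkl","rb"))
b=lambda p:[box(*p,.1,-.075,.075,-.075,.075,40),box(*p,.1,-.071,.071,-.071,.071,40)]
for n in ("scene","side"):
    p,s=fitn([(d[n],False)],b,(.525,.281,.15),np.array([.02,.02,.3])); print(n,p,s)
    crop(d[n],(426,190) if n=="scene" else (270,180),140,4 if n=="scene" else 4,f"pics/b_{n}.png",[(P,(0,255,0)) for P in b(p)])
a=[cv2.resize(cv2.imread(f"pics/b_{n}.png"),(400,300)) for n in ("scene","side")];cv2.imwrite("pics/b.png",np.hstack(a))
```

```text
scene [ 0.5133781   0.2925719  -0.22742314] 12.36143684387207
pics/b_scene.png 356 138 4
side [ 0.50523393  0.29093147 -0.27714261] 12.325372695922852
pics/b_side.png 200 128 4
```

View pics/b.png

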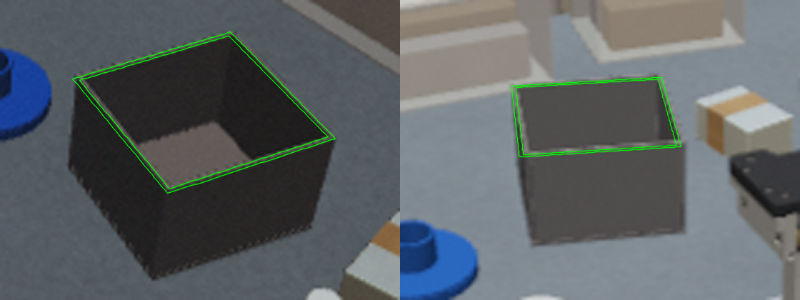

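>>> {"op": "jog_arm", "data": {"series": [{"x": 0,"y": 0,"z": -0.025,"rx": 0,"ry": 0,"rz": 0},{"x": 0,"y": 0,"z": -0.03,"rx": 0,"ry": 0,"rz": 0},{"x": 0.01,"y": -0.015,"z": -0.02,"rx": 0,"ry": 0,"rz": 0},{"x": 0.018,"y": -0.027,"z": 0,"rx": 0,"ry": 0,"rz": 0},{"x": 0.021,"y": -0.03,"z": 0,"rx": 0,"ry": 0,"rz": 0},{"x": 0.021,"y": -0.03,"z": 0,"rx": 0,"ry": 0,"rz": 0},{"x": 0.021,"y": -0.03,"z": 0,"rx": 0,"ry": 0,"rz": 0},{"x": 0.021,"y": -0.03,"z": 0,"rx": 0,"ry": 0,"rz": 0},{"x": 0.021,"y": -0.03,"z": 0,"rx": 0,"ry": 0,"rz": 0},{"x": 0.021,"y": -0.03,"z": 0,"rx": 0,"ry": 0,"rz": 0}]}}

```text
time: 5.95
tool_pos: [0.4985, 0.0119, 0.1784]
ee_rot: [3.135, -0.004, 0.559]
wrist_force: [0.2, 0.5, -0.4]
width: 0.0338
```

Run:
```python
from h import *; from bench import robot,cams
o=robot.get_obs(); print(o["tool_pos"],o["ee_rot"],o["time"],o["width"],o["joint_positions"]); print(delta(o,[.508,.292,.17],.575))
```

```text
[0.49847967 0.01193018 0.1783896 ] [ 3.13461681 -0.0040155   0.55927764] 5.95 0.03383609325359024 [-0.08760272 -0.02616207  1.54069116 -0.00315014  1.61965475 -0.64703186]
(array([ 0.1566, -0.2324,  0.0074]), array([ 0.4 , -0.23, -0.9 ]))
```

>>> {"op": "jog_arm", "data": {"series": [{"x": 0.021,"y": -0.031,"z": 0,"rx": 0.4,"ry": 0,"rz": 0},{"x": 0.021,"y": -0.031,"z": 0,"rx": 0,"ry": 0,"rz": 0},{"x": 0.021,"y": -0.031,"z": 0,"rx": 0,"ry": 0,"rz": 0},{"x": 0.021,"y": -0.031,"z": 0,"rx": 0,"ry": 0,"rz": 0},{"x": 0.021,"y": -0.031,"z": 0,"rx": 0,"ry": 0,"rz": 0},{"x": 0.021,"y": -0.031,"z": 0,"rx": 0,"ry": 0,"rz": 0},{"x": 0.015,"y": -0.02,"z": 0,"rx": 0,"ry": 0,"rz": 0},{"x": 0,"y": 0,"z": 0,"rx": 0,"ry": 0,"rz": 0},{"x": 0,"y": 0,"z": 0,"rx": 0,"ry": 0,"rz": 0}]}}

```text
time: 6.7
tool_pos: [0.506, 0.282, 0.1816]
ee_rot: [3.141, -0.012, 0.57]
wrist_force: [0.7, -0.8, 0.5]
width: 0.0337
```

Run:
```python
from h import *; from bench import robot,cams
from snap import take
o=robot.get_obs(); print(o["tool_pos"],o["ee_rot"],o["time"],o["width"]); print(delta(o,[.508,.292,.07],.575))
d=take("s4"); 
cv2.imwrite("pics/w7.png",np.hstack([cv2.resize(d[k]["img"][:,:,::-1],(400,300)) for k in ("wrist","scene")]))
b=lambda p:[box(*p,.1,-.075,.075,-.075,.075,40),box(*p,.1,-.071,.071,-.071,.071,40)]
print(fitn([(d["wrist"],True)],b,(.51,.291,-.25),np.array([.01,.01,.1])))
```

```text
[0.50604996 0.28203327 0.18157979] [ 3.14117909 -0.01153324  0.569604  ] 6.7 0.033707773634595144
(array([ 0.0057, -0.0074,  0.1117]), array([ 0.03, -0.66, -0.31]))
(array([ 0.50978524,  0.29686768, -0.24337924]), np.float64(9.454826354980469))
```

View pics/w7.png

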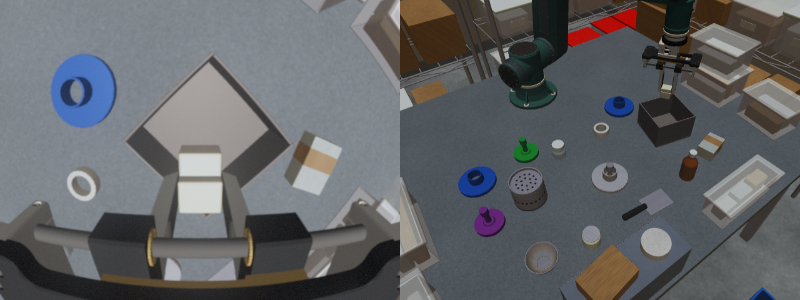

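Foam held at wrist view (200,180 in the half-size picture), over the bin's near half. Moving 10 mm further in and down.

>>> {"op": "jog_arm", "data": {"series": [{"x": 0.006,"y": -0.009,"z": 0.02,"rx": 0,"ry": -0.6,"rz": 0},{"x": 0,"y": 0,"z": 0.03,"rx": 0,"ry": 0,"rz": 0},{"x": 0,"y": 0,"z": 0.03,"rx": 0,"ry": 0,"rz": 0},{"x": 0,"y": 0,"z": 0.02,"rx": 0,"ry": 0,"rz": 0},{"x": 0,"y": 0,"z": 0,"rx": 0,"ry": 0,"rz": 0}]}}

```text
time: 7.27
tool_pos: [0.5116, 0.2839, 0.0836]
ee_rot: [3.137, -0.01, 0.554]
wrist_force: [-0.3, -0.4, -0.6]
width: 0.0339
```

>>> {"op": "jog_arm", "data": {"series": [{"x": 0,"y": 0,"z": 0.012,"rx": 0,"ry": 0,"rz": 0},{"x": 0,"y": 0,"z": 0,"rx": 0,"ry": 0,"rz": 0},{"x": 0,"y": 0,"z": 0,"rx": 0,"ry": 0,"rz": 0},{"x": 0,"y": 0,"z": 0,"rx": 0,"ry": 0,"rz": 0},{"x": 0,"y": 0,"z": -0.02,"rx": 0,"ry": 0,"rz": 0},{"x": 0,"y": 0,"z": -0.035,"rx": 0,"ry": 0,"rz": 0},{"x": 0,"y": 0,"z": -0.035,"rx": 0,"ry": 0,"rz": 0},{"x": 0,"y": 0,"z": -0.01,"rx": 0,"ry": 0,"rz": 0}], "claw": 0.55}}

```text
time: 7.93
tool_pos: [0.5117, 0.2792, 0.1774]
ee_rot: [3.136, -0.01, 0.548]
wrist_force: [-0.1, -0.2, 1.2]
width: 0.0515
```

Run:
```python
from h import *; from bench import robot,cams
from snap import take
o=robot.get_obs(); print(o["tool_pos"],o["ee_rot"],o["time"],o["width"]); print(delta(o,[.575,-.010,.19],0))
d=take("s5"); 
cv2.imwrite("pics/w8.png",np.hstack([cv2.resize(d[k]["img"][:,:,::-1],(400,300)) for k in ("wrist","scene")]))
# clean drum fits in fixed cams (foam gone, arm away)
drum=lambda p:[circ(*p,.09,.052),circ(*p,.09,.0475),circ(*p,.08,.0475)[:1]]
drum=lambda p:[circ(*p,.09,.052),circ(*p,.09,.0475)]
for k in("scene","side"):
    q,s=fitxy([(d[k],False)],drum,(.484,-.263),span=.02); print(k,q,s)
    crop(d[k],proj(d[k],[*q,.09])[0],80,5,f"pics/dr_{k}.png",[(P,(0,255,0)) for P in drum(q)])
cv2.imwrite("pics/dr.png",np.hstack([cv2.imread(f"pics/dr_{k}.png") for k in("scene","side")]))
```

```text
[0.51172439 0.27920738 0.17735657] [ 3.1364656  -0.01033783  0.54769105] 7.9333 0.05152365900240561
(array([-0.0964,  0.2799, -0.0122]), array([ 0.12, -0.66, 31.38]))
scene [ 0.48693357 -0.26232134] 10.563752174377441
pics/dr_scene.png 162 258 5
side [ 0.47908742 -0.26791914] 10.924009323120117
pics/dr_side.png 313 259 5
```

View pics/w8.png

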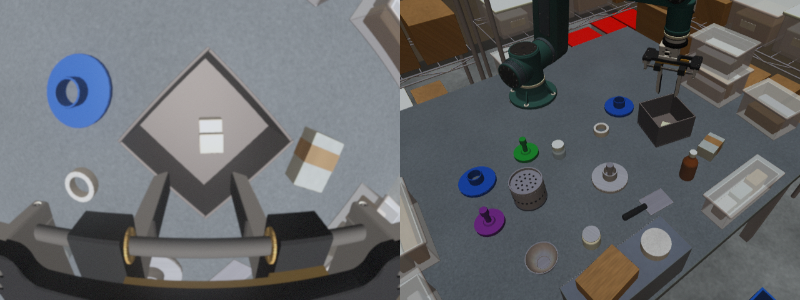

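View pics/dr.png

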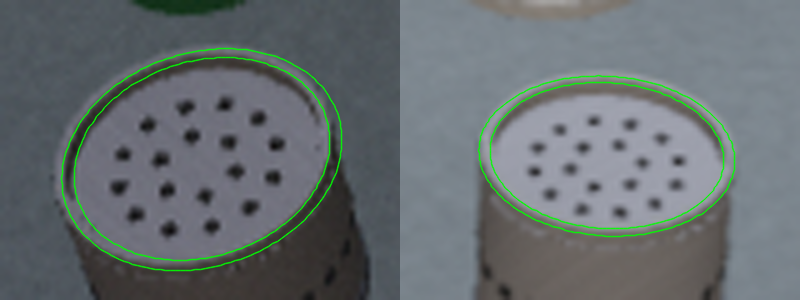

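>>> {"op": "jog_arm", "data": {"series": [{"x": 0,"y": 0,"z": -0.005,"rx": 0,"ry": -0.6,"rz": 6.3},{"x": 0,"y": 0,"z": -0.005,"rx": 0,"ry": 0,"rz": 6.3},{"x": 0,"y": 0,"z": 0,"rx": 0,"ry": 0,"rz": 6.3},{"x": 0,"y": 0,"z": 0,"rx": 0,"ry": 0,"rz": 6.3},{"x": 0,"y": 0,"z": 0,"rx": 0,"ry": 0,"rz": 6.2},{"x": 0,"y": 0,"z": 0,"rx": 0,"ry": 0,"rz": 0},{"x": 0,"y": 0,"z": 0,"rx": 0,"ry": 0,"rz": 0}], "claw": 0.7}}

```text
time: 8.67
tool_pos: [0.5026, 0.2755, 0.1628]
ee_rot: [3.122, 0.031, -0.024]
wrist_force: [-0.7, 0.8, -0.6]
width: 0.0656
```

Run:
```python
from h import *; from bench import robot,cams
import pickle
o=robot.get_obs(); print(o["tool_pos"],o["ee_rot"],o["time"],o["width"]); print(delta(o,[.578,-.030,.19],0))
d=pickle.load(open("s5.pkl","rb")); d1=pickle.load(open("s1.pkl","rb"))
for nm,s,f,c0 in [("scene",d["scene"],False,(.484,-.262)),("side",d["side"],False,(.484,-.262)),("wr",d1["wrist"],True,(.482,-.260))]:
    g=cv2.cvtColor(s["img"],cv2.COLOR_RGB2GRAY); K=8
    c=proj(s,[*c0,.08],f)[0]; x0,y0=(c-45).astype(int); cr=cv2.resize(g[y0:y0+90,x0:x0+90],None,fx=K,fy=K,interpolation=cv2.INTER_CUBIC)
    p=cv2.SimpleBlobDetector_Params(); p.filterByArea=True;p.minArea=100;p.maxArea=2500;p.filterByCircularity=False;p.filterByConvexity=True;p.minConvexity=.8;p.filterByInertia=True;p.minInertiaRatio=.25;p.minThreshold=20;p.maxThreshold=180;p.thresholdStep=4;p.minDistBetweenBlobs=20
    ks=cv2.SimpleBlobDetector_create(p).detect(cr)
    P=np.array([ray(s,((k.pt[0]+.5)/K-.5+x0,(k.pt[1]+.5)/K-.5+y0),.08,f)[:2] for k in ks])
    r=np.hypot(*(P-c0).T); P=P[r<.043]
    r=np.sort(np.round(np.hypot(*(P-c0).T)*1000,1)); print(nm,len(P),P.mean(0),r)
    np.save(f"holes_{nm}.npy",P)
```

```text
[0.50259844 0.27546221 0.16284655] [ 3.12211638  0.0311189  -0.02369675] 8.6667 0.06561608270541396
(array([ 0.0817,  0.3041, -0.0238]), array([ 1.09,  1.8 , -1.34]))
scene 19 [ 0.48346255 -0.26193977] [12.5 13.3 14.4 15.9 16.8 17.7 27.4 27.7 28.1 28.2 29.  29.7 30.6 30.8
 31.7 32.2 32.4 32.7 42.7]
side 18 [ 0.48138939 -0.26463393] [11.2 13.4 13.6 17.1 17.2 18.6 26.2 26.9 27.1 28.1 28.5 30.1 30.5 31.8
 32.2 33.2 33.2 33.8]
wr 11 [ 0.47880468 -0.26391119] [26.4 26.4 26.4 27.2 28.5 29.8 32.  33.8 33.9 34.7 35.9]
```

Run:
```python
import numpy as np
from scipy.optimize import least_squares
for n in("scene","side","wr"):
    P=np.load(f"holes_{n}.npy")
    def f(p):
        r=np.hypot(*(P-p[:2]).T); return np.minimum(abs(r-p[2]),abs(r-p[3]))
    m=least_squares(f,[.482,-.262,.015,.030],loss="soft_l1",f_scale=.0005,x_scale=[.001]*4); print(n,m.x,np.round(m.fun*1000,1))
```

```text
scene [ 0.48244873 -0.2640555   0.01499724  0.03002109] [ 0.   0.2  0.1  0.1  0.   0.1  0.1  0.1  0.1  0.1  0.1  0.   0.1  0.
  0.1  0.2  0.2  0.1 15.2]
side [ 0.4813919  -0.26460749  0.01496163  0.03003286] [0.1 0.1 0.  0.1 0.  0.1 0.1 0.1 0.1 0.  0.1 0.1 0.  0.1 0.1 0.  0.1 0.1]
wr [ 0.48148627 -0.26472735  0.015       0.03030124] [0.2 0.1 0.1 0.1 0.6 0.  0.5 0.2 0.5 0.7 1.1]
```

>>> {"op": "jog_arm", "data": {"series": [{"x": 0,"y": 0.02,"z": -0.01,"rx": 1.1,"ry": 1.8,"rz": -1.3},{"x": 0.009,"y": 0.033,"z": -0.005,"rx": 0,"ry": 0,"rz": 0},{"x": 0.009,"y": 0.033,"z": 0,"rx": 0,"ry": 0,"rz": 0},{"x": 0.009,"y": 0.033,"z": 0,"rx": 0,"ry": 0,"rz": 0},{"x": 0.009,"y": 0.033,"z": 0,"rx": 0,"ry": 0,"rz": 0},{"x": 0.009,"y": 0.033,"z": 0,"rx": 0,"ry": 0,"rz": 0},{"x": 0.009,"y": 0.033,"z": 0,"rx": 0,"ry": 0,"rz": 0},{"x": 0.009,"y": 0.033,"z": 0,"rx": 0,"ry": 0,"rz": 0},{"x": 0.009,"y": 0.03,"z": 0,"rx": 0,"ry": 0,"rz": 0},{"x": 0.005,"y": 0.01,"z": 0,"rx": 0,"ry": 0,"rz": 0},{"x": 0,"y": 0,"z": 0,"rx": 0,"ry": 0,"rz": 0},{"x": 0,"y": 0,"z": 0,"rx": 0,"ry": 0,"rz": 0}], "claw": 0.7}}

```text
time: 9.67
tool_pos: [0.5787, -0.0252, 0.1577]
ee_rot: [-3.141, 0.029, 0.038]
wrist_force: [0.6, 0.8, 0.5]
width: 0.0656
```

Run:
```python
from h import *; from bench import robot,cams
from snap import take
o=robot.get_obs(); print(o["tool_pos"],o["ee_rot"],o["time"],o["width"])
d=take("s6")
lid=lambda p:[circ(*p,.020,.061)]; head=lambda p:[circ(*p,.08,.012)]; col=lambda p:[circ(*p,.05,.024)]
S=(d["wrist"],True)
P=[]
for m,g in((lid,.02),(head,.08),(col,.05)):
    q,s=fitxy([S],m,(.580,-.0195),span=.012); print(q,s); P+=[(c,(0,255,0)) for c in m(q)]
crop(d["wrist"],proj(d["wrist"],[.58,-.02,.04],True)[0],200,4,"pics/w9.png",P,True)
```

```text
[ 0.57868959 -0.02518406  0.15770016] [-3.14122668  0.02886176  0.03786126] 9.6667 0.06556737326106832
[ 0.58008073 -0.01944473] 11.617233276367188
[ 0.57968445 -0.01971971] 10.405598640441895
[ 0.58013964 -0.01517475] 10.199020385742188
pics/w9.png 226 151 4
```

View pics/w9.png

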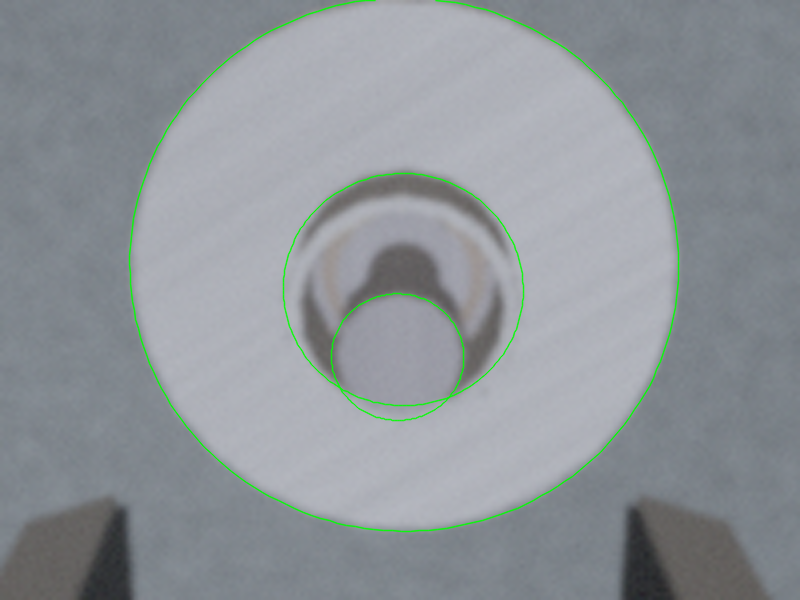

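Run:
```python
from h import *; from bench import robot
o=robot.get_obs(); print(delta(o,[.580,-.0196,.056],0))
```

```text
(array([ 0.0043, -0.004 ,  0.1024]), array([0.03, 1.59, 2.29]))
```

>>> {"op": "jog_arm", "data": {"series": [{"x": 0.002,"y": -0.005,"z": 0.01,"rx": 0,"ry": 1.6,"rz": 2.3},{"x": 0,"y": 0,"z": 0.02,"rx": 0,"ry": 0,"rz": 0},{"x": 0,"y": 0,"z": 0.015,"rx": 0,"ry": 0,"rz": 0},{"x": 0,"y": 0,"z": 0,"rx": 0,"ry": 0,"rz": 0}]}}

```text
time: 10.15
tool_pos: [0.5808, -0.0116, 0.115]
ee_rot: [-3.141, -0.007, 0.008]
wrist_force: [0.1, 0.1, -0.4]
width: 0.0658
```

Run:
```python
from h import *; from bench import robot
o=robot.get_obs(); print(o["tool_pos"],o["ee_rot"],delta(o,[.580,-.0196,.056],0))
```

```text
[ 0.58078733 -0.01155321  0.11499605] [-3.14084765 -0.00734636  0.00842063] (array([-0.0013,  0.0081,  0.059 ]), array([-0.04, -0.42,  0.48]))
```

>>> {"op": "jog_arm", "data": {"series": [{"x": -0.001,"y": 0.007,"z": 0.01,"rx": 0,"ry": -0.4,"rz": 0.4},{"x": 0,"y": 0,"z": 0.012,"rx": 0,"ry": 0,"rz": 0},{"x": 0,"y": 0,"z": 0.01,"rx": 0,"ry": 0,"rz": 0},{"x": 0,"y": 0,"z": 0,"rx": 0,"ry": 0,"rz": 0},{"x": 0,"y": 0,"z": 0,"rx": 0,"ry": 0,"rz": 0}]}}

```text
time: 10.57
tool_pos: [0.5802, -0.0156, 0.0823]
ee_rot: [-3.141, -0.002, 0.007]
wrist_force: [-0.0, 0.3, -0.0]
width: 0.0657
```

Run:
```python
from h import *; from bench import robot
o=robot.get_obs(); print(o["tool_pos"],o["ee_rot"],delta(o,[.580,-.0196,.056],0))
```

```text
[ 0.58022351 -0.01557391  0.08234523] [-3.14057678e+00 -2.40978701e-03  6.88505804e-03] (array([-0.0003,  0.0041,  0.0263]), array([-0.06, -0.14,  0.39]))
```

>>> {"op": "jog_arm", "data": {"series": [{"x": 0,"y": 0.004,"z": 0.008,"rx": 0,"ry": 0,"rz": 0.3},{"x": 0,"y": 0,"z": 0.01,"rx": 0,"ry": 0,"rz": 0},{"x": 0,"y": 0,"z": 0.004,"rx": 0,"ry": 0,"rz": 0},{"x": 0,"y": 0,"z": 0,"rx": 0,"ry": 0,"rz": 0},{"x": 0,"y": 0,"z": 0,"rx": 0,"ry": 0,"rz": 0}]}}

```text
time: 10.98
tool_pos: [0.5811, -0.0206, 0.0588]
ee_rot: [-3.141, -0.004, 0.0]
wrist_force: [-0.3, 0.3, 0.6]
width: 0.0659
```

Run:
```python
from h import *; from bench import robot
from snap import take
o=robot.get_obs(); print(o["tool_pos"],o["ee_rot"],delta(o,[.580,-.0196,.056],0))
d=take("s7");cv2.imwrite("pics/w10.png",d["wrist"]["img"][:,:,::-1]); crop(d["side"],(342,225),140,5,"pics/w11.png")
```

```text
[ 0.58107661 -0.02058035  0.05880955] [-3.14079247e+00 -3.87330463e-03  3.29585719e-04] (array([-0.0011, -0.001 ,  0.0028]), array([-0.05, -0.22,  0.02]))
pics/w11.png 272 173 5
```

View pics/w10.png

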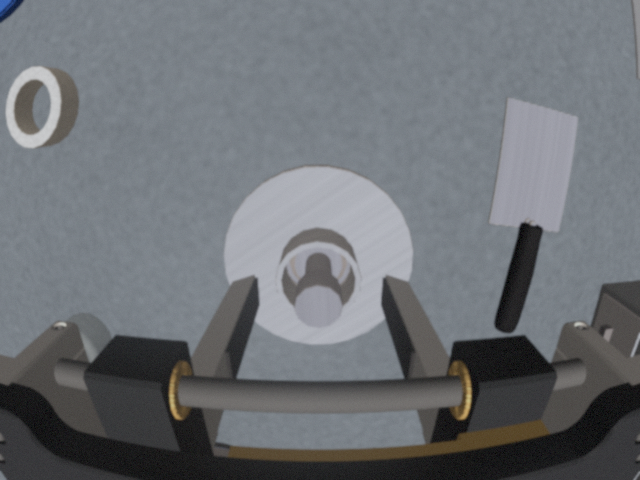

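View pics/w11.png

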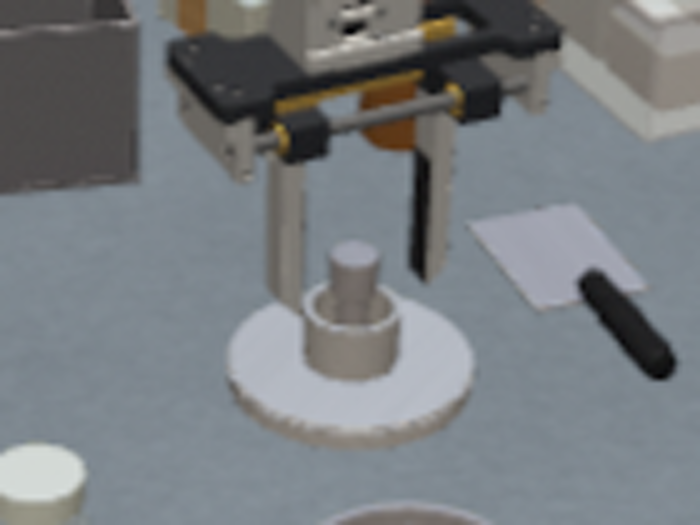

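The knob (319,305) is centred between the fingers, whose tips (257,280) and (385,280) are just above the collar's top. Closing.

>>> {"op": "jog_arm", "data": {"series": [{"x": -0.001,"y": -0.001,"z": 0.002,"rx": 0,"ry": 0,"rz": 0},{"x": 0,"y": 0,"z": 0,"rx": 0,"ry": 0,"rz": 0},{"x": 0,"y": 0,"z": 0,"rx": 0,"ry": 0,"rz": 0},{"x": 0,"y": 0,"z": 0,"rx": 0,"ry": 0,"rz": 0},{"x": 0,"y": 0,"z": 0,"rx": 0,"ry": 0,"rz": 0},{"x": 0,"y": 0,"z": 0,"rx": 0,"ry": 0,"rz": 0},{"x": 0,"y": 0,"z": 0,"rx": 0,"ry": 0,"rz": 0},{"x": 0,"y": 0,"z": 0,"rx": 0,"ry": 0,"rz": 0}], "claw": 0.0}}

```text
time: 11.8
tool_pos: [0.5812, -0.0193, 0.0591]
ee_rot: [-3.141, -0.008, 0.001]
wrist_force: [0.2, -0.3, -0.3]
width: 0.0234
```

Run:
```python
from h import *; from bench import robot
o=robot.get_obs(); print(o["tool_pos"],o["ee_rot"],o["wrist_force"],o["wrist_torque"],delta(o,[.580,-.0196,.056],0))
```

```text
[ 0.58116526 -0.01926075  0.05911485] [-3.14133408e+00 -7.63241358e-03  9.69684711e-04] [ 0.21008944 -0.25864423 -0.31897571] [ 0.01371509 -0.0117315   0.01518869] (array([-0.0012,  0.0003,  0.0031]), array([-0.02, -0.44,  0.06]))
```

>>> {"op": "jog_arm", "data": {"series": [{"x": 0,"y": 0,"z": -0.006,"rx": 0,"ry": 0,"rz": 0},{"x": 0,"y": 0,"z": -0.012,"rx": 0,"ry": 0,"rz": 0},{"x": 0,"y": 0,"z": -0.012,"rx": 0,"ry": 0,"rz": 0},{"x": 0,"y": 0,"z": -0.006,"rx": 0,"ry": 0,"rz": 0},{"x": 0,"y": 0,"z": 0,"rx": 0,"ry": 0,"rz": 0}]}}

```text
time: 12.22
tool_pos: [0.5784, -0.019, 0.0948]
ee_rot: [-3.14, 0.0, 0.001]
wrist_force: [-0.5, 0.2, -3.8]
width: 0.023
```

Run:
```python
from h import *; from bench import robot
from snap import take
o=robot.get_obs(); print(o["tool_pos"],o["ee_rot"],o["wrist_force"],o["wrist_torque"],o["width"],delta(o,[.4825,-.2646,.19],0))
d=take("s8");crop(d["side"],(342,215),140,5,"pics/w12.png"); crop(d["scene"],(336,265),140,5,"pics/w12b.png")
cv2.imwrite("pics/w12c.png",np.hstack([cv2.resize(cv2.imread(f"pics/{k}.png"),(400,300)) for k in("w12","w12b")]))
```

```text
[ 0.57836324 -0.0189567   0.09482025] [-3.14020090e+00  1.91974824e-05  8.69056131e-04] [-0.49501886  0.20005832 -3.78845208] [-0.00403146 -0.01102309  0.02226534] 0.022973533731206735 (array([-0.0961,  0.2454, -0.0955]), array([-0.08,  0.  ,  0.05]))
pics/w12.png 272 163 5
pics/w12b.png 266 213 5
```

View pics/w12c.png

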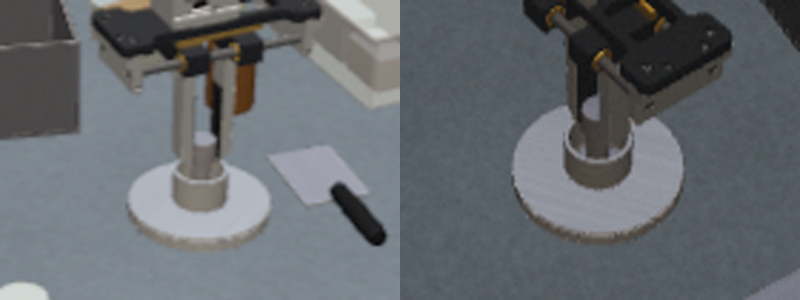

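The nested pair is lifted level at side (342,230), carrying about 4 N. Lifting higher and travelling.

>>> {"op": "jog_arm", "data": {"series": [{"x": 0,"y": 0,"z": -0.015,"rx": 0,"ry": 0,"rz": 0},{"x": 0,"y": 0,"z": -0.02,"rx": 0,"ry": 0,"rz": 0},{"x": 0,"y": 0,"z": -0.02,"rx": 0,"ry": 0,"rz": 0},{"x": 0,"y": 0,"z": -0.02,"rx": 0,"ry": 0,"rz": 0},{"x": -0.004,"y": 0.01,"z": -0.01,"rx": 0,"ry": 0,"rz": 0},{"x": -0.008,"y": 0.02,"z": 0,"rx": 0,"ry": 0,"rz": 0},{"x": -0.009,"y": 0.023,"z": 0,"rx": 0,"ry": 0,"rz": 0},{"x": -0.009,"y": 0.023,"z": 0,"rx": 0,"ry": 0,"rz": 0},{"x": -0.009,"y": 0.023,"z": 0,"rx": 0,"ry": 0,"rz": 0},{"x": -0.009,"y": 0.023,"z": 0,"rx": 0,"ry": 0,"rz": 0},{"x": -0.009,"y": 0.023,"z": 0,"rx": 0,"ry": 0,"rz": 0}]}}

```text
time: 13.28
tool_pos: [0.5141, -0.1675, 0.1722]
ee_rot: [-3.137, 0.019, 0.011]
wrist_force: [0.8, -1.0, -4.4]
width: 0.0233
```

Run:
```python
from h import *; from bench import robot
o=robot.get_obs(); print(o["tool_pos"],o["ee_rot"],o["wrist_force"],o["width"],delta(o,[.4825,-.2646,.19],0))
```

```text
[ 0.51410256 -0.16749279  0.17216481] [-3.13702936  0.01939195  0.01054036] [ 0.80859609 -0.95255312 -4.36822027] 0.023253725117488914 (array([-0.033 ,  0.0967, -0.0176]), array([-0.26,  1.11,  0.6 ]))
```

>>> {"op": "jog_arm", "data": {"series": [{"x": -0.006,"y": 0.018,"z": -0.012,"rx": -0.2,"ry": 1.1,"rz": 0.6},{"x": -0.007,"y": 0.02,"z": -0.005,"rx": 0,"ry": 0,"rz": 0},{"x": -0.007,"y": 0.02,"z": 0,"rx": 0,"ry": 0,"rz": 0},{"x": -0.004,"y": 0.012,"z": 0,"rx": 0,"ry": 0,"rz": 0},{"x": 0,"y": 0,"z": 0,"rx": 0,"ry": 0,"rz": 0},{"x": 0,"y": 0,"z": 0,"rx": 0,"ry": 0,"rz": 0}]}}

```text
time: 13.78
tool_pos: [0.4807, -0.2486, 0.184]
ee_rot: [-3.141, 0.011, -0.011]
wrist_force: [-0.7, -0.6, -4.9]
width: 0.0235
```

Run:
```python
from h import *; from bench import robot
o=robot.get_obs(); print(o["tool_pos"],o["ee_rot"],o["wrist_force"],o["width"],delta(o,[.4825,-.2646,.19],0))
```

```text
[ 0.48066489 -0.2485952   0.18399305] [-3.14118882  0.01114695 -0.01128116] [-0.66765294 -0.60551931 -4.93184754] 0.02354484883097989 (array([ 0.0019,  0.016 , -0.006 ]), array([-0.03,  0.64, -0.65]))
```

>>> {"op": "jog_arm", "data": {"series": [{"x": 0.001,"y": 0.01,"z": 0.005,"rx": 0,"ry": 0.6,"rz": -0.6},{"x": 0,"y": 0.005,"z": 0.005,"rx": 0,"ry": 0,"rz": 0},{"x": 0,"y": 0,"z": 0,"rx": 0,"ry": 0,"rz": 0},{"x": 0,"y": 0,"z": 0,"rx": 0,"ry": 0,"rz": 0},{"x": 0,"y": 0,"z": 0,"rx": 0,"ry": 0,"rz": 0}]}}

```text
time: 14.2
tool_pos: [0.4809, -0.2604, 0.1711]
ee_rot: [-3.136, 0.004, 0.002]
wrist_force: [0.2, 0.3, -3.9]
width: 0.0234
```

Run:
```python
from h import *; from bench import robot
from snap import take
o=robot.get_obs(); print(o["tool_pos"],o["ee_rot"],o["wrist_force"],o["width"],delta(o,[.4825,-.2646,.17],0))
d=take("s9",("scene","side")); zz=o["tool_pos"][2]-.059
for k in d:
    f=[circ(*o["tool_pos"][:2],zz+.020,.061)]
    lid=lambda p:[circ(*p,zz+.020,.061)]
    q,s=fitxy([(d[k],False)],lid,o["tool_pos"][:2],span=.01); print(k,q,s)
    crop(d[k],proj(d[k],[.482,-.264,.1])[0],140,5,f"pics/x_{k}.png",[(lid(q)[0],(0,255,0)),(circ(.482,-.2645,.09,.052),(0,0,255))])
cv2.imwrite("pics/x1.png",np.hstack([cv2.resize(cv2.imread(f"pics/x_{k}.png"),(400,300)) for k in("scene","side")]))
```

```text
[ 0.48093474 -0.2604152   0.17108898] [-3.13608580e+00  4.20757134e-03  1.68429347e-03] [ 0.24000541  0.32120907 -3.8707861 ] 0.023396325245059007 (array([0.0016, 0.0042, 0.0011]), array([-0.32,  0.24,  0.1 ]))
scene [ 0.48355308 -0.25849686] 14.652189254760742
pics/x_scene.png 128 232 5
side [ 0.48036504 -0.26029476] 13.454843521118164
pics/x_side.png 284 231 5
```

View pics/x1.png

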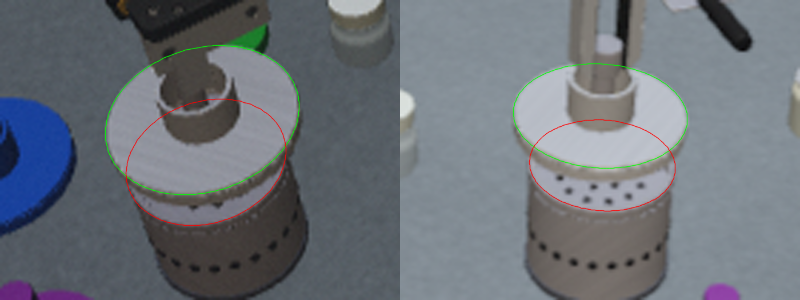

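>>> {"op": "jog_arm", "data": {"series": [{"x": 0.001,"y": 0.004,"z": 0.004,"rx": -0.3,"ry": 0.2,"rz": 0},{"x": 0,"y": 0,"z": 0.005,"rx": 0,"ry": 0,"rz": 0},{"x": 0,"y": 0,"z": 0,"rx": 0,"ry": 0,"rz": 0},{"x": 0,"y": 0,"z": 0,"rx": 0,"ry": 0,"rz": 0},{"x": 0,"y": 0,"z": 0,"rx": 0,"ry": 0,"rz": 0}]}}

```text
time: 14.72
tool_pos: [0.4829, -0.2637, 0.162]
ee_rot: [3.141, -0.001, 0.004]
wrist_force: [0.0, 0.2, -4.1]
width: 0.0233
```

```bash
cat > chk.py <<'E'
from h import *; from bench import robot
from snap import take
import sys
tag,g,tx,ty,tz=sys.argv[1],float(sys.argv[2]),*map(float,sys.argv[3:6])
o=robot.get_obs(); print(o["time"],o["tool_pos"],o["ee_rot"],o["wrist_force"],o["width"],delta(o,[tx,ty,tz],0))
d=take(tag,("scene","side")); zz=o["tool_pos"][2]-g
for k in d:
    lid=lambda p:[circ(*p,zz+.020,.061)]
    q,s=fitxy([(d[k],False)],lid,o["tool_pos"][:2],span=.01); print(k,q,s)
    crop(d[k],proj(d[k],[.482,-.264,.1])[0],140,5,f"pics/{tag}_{k}.png",[(lid(q)[0],(0,255,0))])
cv2.imwrite(f"pics/{tag}.png",np.hstack([cv2.resize(cv2.imread(f"pics/{tag}_{k}.png"),(400,300)) for k in("scene","side")]))
E
python3 chk.py s10 .059 .4815 -.2648 .14
```

```text
14.7167 [ 0.48294117 -0.26366603  0.16200036] [ 3.14062232e+00 -1.02871139e-03  3.90620766e-03] [ 0.03073126  0.22332763 -4.06449108] 0.023271331653661468 (array([-0.0015,  0.0011,  0.022 ]), array([ 0.06, -0.06,  0.22]))
scene [ 0.48589013 -0.26192668] 14.53248119354248
pics/s10_scene.png 128 232 5
side [ 0.48252212 -0.26379431] 13.580342292785645
pics/s10_side.png 284 231 5
```

View pics/s10.png

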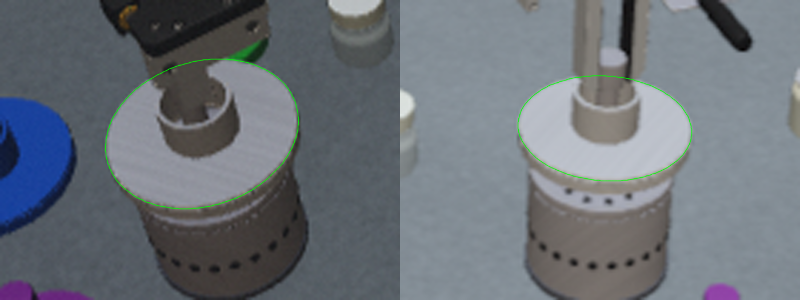

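>>> {"op": "jog_arm", "data": {"series": [{"x": -0.002,"y": 0.0013,"z": 0.003,"rx": 0,"ry": 0,"rz": 0.2},{"x": 0,"y": 0,"z": 0.003,"rx": 0,"ry": 0,"rz": 0},{"x": 0,"y": 0,"z": 0,"rx": 0,"ry": 0,"rz": 0},{"x": 0,"y": 0,"z": 0,"rx": 0,"ry": 0,"rz": 0},{"x": 0,"y": 0,"z": 0,"rx": 0,"ry": 0,"rz": 0}]}}

```text
time: 15.23
tool_pos: [0.4808, -0.2655, 0.1559]
ee_rot: [3.14, -0.002, -0.0]
wrist_force: [-0.3, 0.2, -5.0]
width: 0.0232
```

```bash
python3 chk.py s11 .059 .481 -.265 .14
```

```text
15.2333 [ 0.48080018 -0.26548369  0.15590808] [ 3.13999776e+00 -1.82530350e-03 -3.82783724e-04] [-0.32866859  0.15332385 -5.04045645] 0.02319739627606005 (array([ 0.0002, -0.0005,  0.0159]), array([ 0.09, -0.1 , -0.02]))
scene [ 0.48369973 -0.26373782] 14.494256019592285
pics/s11_scene.png 128 232 5
side [ 0.48055871 -0.26568787] 13.529370307922363
pics/s11_side.png 284 231 5
```

>>> {"op": "jog_arm", "data": {"series": [{"x": 0,"y": 0,"z": 0.003,"rx": 0,"ry": 0,"rz": 0},{"x": 0,"y": 0,"z": 0.003,"rx": 0,"ry": 0,"rz": 0},{"x": 0,"y": 0,"z": 0.002,"rx": 0,"ry": 0,"rz": 0},{"x": 0,"y": 0,"z": 0,"rx": 0,"ry": 0,"rz": 0},{"x": 0,"y": 0,"z": 0,"rx": 0,"ry": 0,"rz": 0}]}}

```text
time: 15.75
tool_pos: [0.4811, -0.2655, 0.1473]
ee_rot: [3.14, -0.002, -0.0]
wrist_force: [-0.8, 0.3, -4.2]
width: 0.0236
```

```bash
python3 chk.py s12 .059 .481 -.265 .139
```

```text
15.75 [ 0.48106776 -0.26553954  0.1473319 ] [ 3.13968206e+00 -2.35739104e-03 -2.08236651e-04] [-0.78014246  0.25019527 -4.17869316] 0.023625272227214406 (array([-0.0001, -0.0006,  0.0083]), array([ 0.11, -0.14, -0.01]))
scene [ 0.48411743 -0.26395688] 14.342930793762207
pics/s12_scene.png 128 232 5
side [ 0.48037567 -0.26586684] 13.55627155303955
pics/s12_side.png 284 231 5
```

View pics/s12.png

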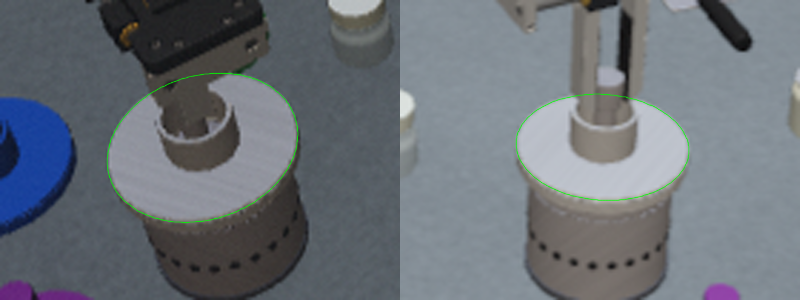

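>>> {"op": "jog_arm", "data": {"series": [{"x": 0,"y": 0,"z": 0.002,"rx": 0,"ry": 0,"rz": 0},{"x": 0,"y": 0,"z": 0.002,"rx": 0,"ry": 0,"rz": 0},{"x": 0,"y": 0,"z": 0.001,"rx": 0,"ry": 0,"rz": 0},{"x": 0,"y": 0,"z": 0,"rx": 0,"ry": 0,"rz": 0}]}}

```text
time: 16.18
tool_pos: [0.4813, -0.2657, 0.1423]
ee_rot: [3.139, -0.003, -0.0]
wrist_force: [-0.8, -0.0, -4.1]
width: 0.0234
```

>>> {"op": "jog_arm", "data": {"series": [{"x": 0,"y": 0,"z": 0.002,"rx": 0,"ry": 0,"rz": 0},{"x": 0,"y": 0,"z": 0.001,"rx": 0,"ry": 0,"rz": 0},{"x": 0,"y": 0,"z": 0,"rx": 0,"ry": 0,"rz": 0}]}}

```text
time: 16.43
tool_pos: [0.4814, -0.2658, 0.1392]
ee_rot: [3.139, -0.003, -0.0]
wrist_force: [-0.1, -0.3, -2.8]
width: 0.0229
```

>>> {"op": "jog_arm", "data": {"series": [{"x": 0,"y": 0,"z": 0.001,"rx": 0,"ry": 0,"rz": 0},{"x": 0,"y": 0,"z": 0.001,"rx": 0,"ry": 0,"rz": 0},{"x": 0,"y": 0,"z": 0,"rx": 0,"ry": 0,"rz": 0}]}}

```text
time: 16.68
tool_pos: [0.4815, -0.266, 0.1393]
ee_rot: [3.138, -0.005, -0.0]
wrist_force: [-0.5, -0.0, -4.1]
width: 0.0236
```

>>> {"op": "jog_arm", "data": {"series": [{"x": 0,"y": 0,"z": 0.002,"rx": 0,"ry": 0,"rz": 0},{"x": 0,"y": 0,"z": 0.002,"rx": 0,"ry": 0,"rz": 0}]}}

```text
time: 16.85
tool_pos: [0.4816, -0.2665, 0.139]
ee_rot: [3.136, -0.006, -0.0]
wrist_force: [-3.6, 3.0, 6.5]
width: 0.0234
```

```bash
python3 chk.py s13 .059 .481 -.265 .139
```

```text
16.85 [ 0.4816343  -0.26647245  0.13903688] [ 3.13567341e+00 -6.46031569e-03 -3.25338635e-04] [-3.55333948  2.97253428  6.51515747] 0.023359913845180266 (array([-0.0006, -0.0015,  0.    ]), array([ 0.34, -0.37, -0.02]))
scene [ 0.48468134 -0.26462832] 14.160840034484863
pics/s13_scene.png 128 232 5
side [ 0.48134228 -0.26646232] 13.659307479858398
pics/s13_side.png 284 231 5
```

View pics/s13.png

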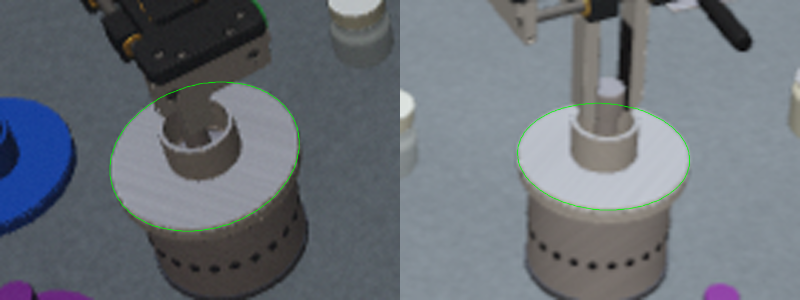

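Contact at z=0.139, exactly the home height (0.059+0.080). The lid lies level and concentric on the drum. Letting go of the knob.

>>> {"op": "jog_arm", "data": {"series": [{"x": 0,"y": 0,"z": 0,"rx": 0,"ry": 0,"rz": 0},{"x": 0,"y": 0,"z": 0,"rx": 0,"ry": 0,"rz": 0},{"x": 0,"y": 0,"z": 0,"rx": 0,"ry": 0,"rz": 0},{"x": 0,"y": 0,"z": 0,"rx": 0,"ry": 0,"rz": 0},{"x": 0,"y": 0,"z": 0,"rx": 0,"ry": 0,"rz": 0},{"x": 0,"y": 0,"z": 0,"rx": 0,"ry": 0,"rz": 0}], "claw": 0.8}}

```text
time: 17.45
tool_pos: [0.4842, -0.2678, 0.1416]
ee_rot: [3.131, -0.014, -0.0]
wrist_force: [-0.0, 0.6, -0.1]
width: 0.06
```

>>> {"op": "jog_arm", "data": {"series": [{"x": 0,"y": -0.001,"z": -0.015,"rx": 0.3,"ry": -0.4,"rz": 0},{"x": 0,"y": 0,"z": -0.025,"rx": 0,"ry": 0,"rz": 0},{"x": 0,"y": 0,"z": -0.025,"rx": 0,"ry": 0,"rz": 0},{"x": 0,"y": 0,"z": -0.01,"rx": 0,"ry": 0,"rz": 0},{"x": 0,"y": 0,"z": 0,"rx": 0,"ry": 0,"rz": 0},{"x": 0,"y": 0,"z": 0,"rx": 0,"ry": 0,"rz": 0}]}}

```text
time: 17.95
tool_pos: [0.4827, -0.2657, 0.2156]
ee_rot: [3.14, -0.002, -0.0]
wrist_force: [-0.0, -0.3, -0.8]
width: 0.0751
```

Run:
```python
from h import *; from bench import robot
from snap import take
o=robot.get_obs(); print(o["tool_pos"],o["ee_rot"],o["time"],o["width"])
d=take("s14"); S=(d["wrist"],True);P=[]
for nm,m in(("plate",lambda p:[circ(*p,.100,.061)]),("head",lambda p:[circ(*p,.16,.012)]),("collar",lambda p:[circ(*p,.13,.024),circ(*p,.13,.0205)])):
    q,s=fitxy([S],m,(.4815,-.265),span=.01); print(nm,q,s); P+=[(c,(0,255,0)) for c in m(q)]
crop(d["wrist"],proj(d["wrist"],[.4815,-.265,.13],True)[0],240,3.3,"pics/w14.png",P,True)
for k in("scene","side"): crop(d[k],proj(d[k],[.482,-.264,.1])[0],140,5,f"pics/y_{k}.png")
cv2.imwrite("pics/y.png",np.hstack([cv2.resize(cv2.imread(f"pics/y_{k}.png"),(400,300)) for k in("scene","side")]))
```

```text
[ 0.48266629 -0.26568784  0.21555272] [ 3.14030142e+00 -1.66940278e-03 -2.55565949e-04] 17.95 0.07513557318307998
plate [ 0.4820704  -0.26479643] 11.936498641967773
head [ 0.48129239 -0.26667524] 10.415084838867188
collar [ 0.48205732 -0.26042931] 9.919273376464844
pics/w14.png 199 152 3.3
pics/y_scene.png 128 232 5
pics/y_side.png 284 231 5
```

View pics/w14.png

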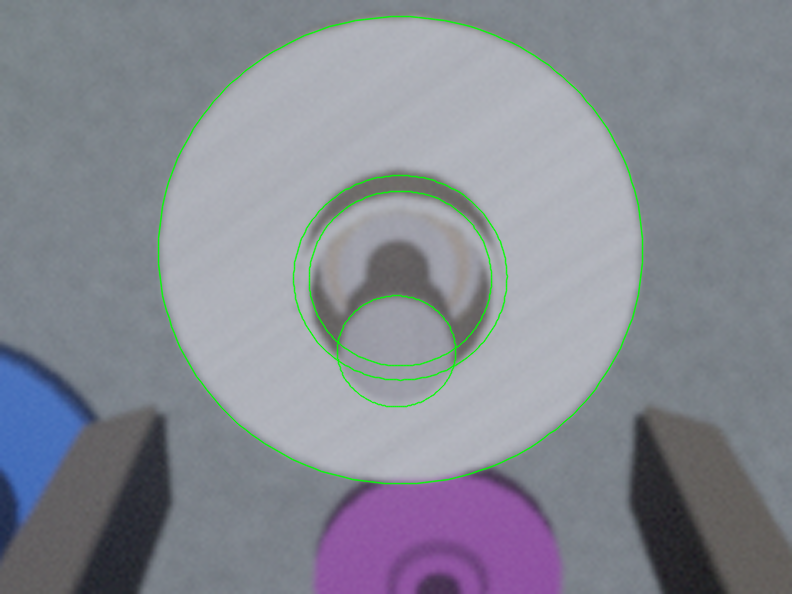

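View pics/y.png

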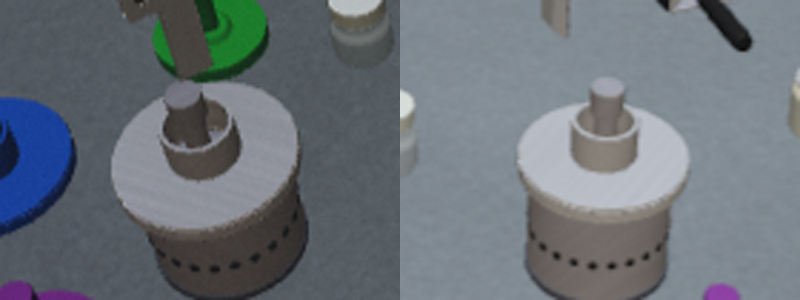

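The pair is home: the plate fits at z=0.100, centre (0.482,-0.265), level in both views. Descending around the collar.

>>> {"op": "jog_arm", "data": {"series": [{"x": -0.0005,"y": -0.0005,"z": 0.015,"rx": 0,"ry": 0,"rz": 0},{"x": 0,"y": 0,"z": 0.02,"rx": 0,"ry": 0,"rz": 0},{"x": 0,"y": 0,"z": 0.02,"rx": 0,"ry": 0,"rz": 0},{"x": 0,"y": 0,"z": 0.01,"rx": 0,"ry": 0,"rz": 0},{"x": 0,"y": 0,"z": 0,"rx": 0,"ry": 0,"rz": 0},{"x": 0,"y": 0,"z": 0,"rx": 0,"ry": 0,"rz": 0}]}}

```text
time: 18.6
tool_pos: [0.4788, -0.2629, 0.1403]
ee_rot: [-3.136, 0.009, -0.0]
wrist_force: [-0.1, 0.2, 0.4]
width: 0.0751
```

Run:
```python
from h import *; from bench import robot
o=robot.get_obs(); print(o["tool_pos"],o["ee_rot"],o["time"],o["width"],delta(o,[.482,-.265,.107],0))
```

```text
[ 0.47875117 -0.26287328  0.14025757] [-3.13566738e+00  8.79102000e-03 -2.80270206e-04] 18.6 0.07511611175784953 (array([0.0035, 0.0023, 0.0332]), array([-0.34,  0.5 , -0.02]))
```

>>> {"op": "jog_arm", "data": {"series": [{"x": 0.003,"y": 0.002,"z": 0.005,"rx": -0.3,"ry": 0.5,"rz": 0},{"x": 0,"y": 0,"z": 0.008,"rx": 0,"ry": 0,"rz": 0},{"x": 0,"y": 0,"z": 0.005,"rx": 0,"ry": 0,"rz": 0},{"x": 0,"y": 0,"z": 0,"rx": 0,"ry": 0,"rz": 0},{"x": 0,"y": 0,"z": 0,"rx": 0,"ry": 0,"rz": 0}]}}

```text
time: 19.02
tool_pos: [0.4832, -0.2659, 0.1228]
ee_rot: [3.14, -0.004, -0.0]
wrist_force: [0.6, 0.6, 0.3]
width: 0.0753
```

Run:
```python
from h import *; from bench import robot
o=robot.get_obs(); print(o["tool_pos"],o["ee_rot"],o["time"],o["width"],delta(o,[.482,-.265,.107],0))
```

```text
[ 0.48323453 -0.26590057  0.12282612] [ 3.13962917e+00 -4.00177784e-03 -3.75780123e-04] 19.0167 0.07531594357876271 (array([-0.0013, -0.0009,  0.0158]), array([ 0.11, -0.23, -0.02]))
```

>>> {"op": "jog_arm", "data": {"series": [{"x": -0.001,"y": -0.001,"z": 0.004,"rx": 0,"ry": -0.2,"rz": 0},{"x": 0,"y": 0,"z": 0.005,"rx": 0,"ry": 0,"rz": 0},{"x": 0,"y": 0,"z": 0.003,"rx": 0,"ry": 0,"rz": 0},{"x": 0,"y": 0,"z": 0,"rx": 0,"ry": 0,"rz": 0},{"x": 0,"y": 0,"z": 0,"rx": 0,"ry": 0,"rz": 0}]}}

```text
time: 19.43
tool_pos: [0.4828, -0.2653, 0.111]
ee_rot: [3.138, -0.002, -0.0]
wrist_force: [-0.6, -0.1, 0.7]
width: 0.0749
```

Run:
```python
from h import *; from bench import robot
from snap import take
o=robot.get_obs(); print(o["tool_pos"],o["ee_rot"],o["time"],o["width"],delta(o,[.482,-.265,.107],0))
d=take("s15");cv2.imwrite("pics/w15.png",d["wrist"]["img"][:,:,::-1])
for k in("scene","side"): crop(d[k],proj(d[k],[.482,-.264,.12])[0],140,5,f"pics/y_{k}.png")
cv2.imwrite("pics/y2.png",np.hstack([cv2.resize(cv2.imread(f"pics/y_{k}.png"),(400,300)) for k in("scene","side")]))
```

```text
[ 0.48283849 -0.26527582  0.11099541] [ 3.13808360e+00 -2.29005805e-03 -3.28795048e-04] 19.4333 0.07492704042936589 (array([-0.0008, -0.0003,  0.004 ]), array([ 0.2 , -0.13, -0.02]))
pics/y_scene.png 126 225 5
pics/y_side.png 284 223 5
```

View pics/w15.png

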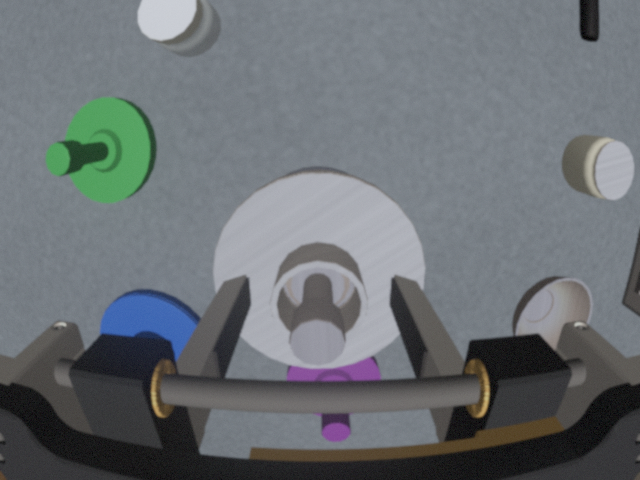

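View pics/y2.png

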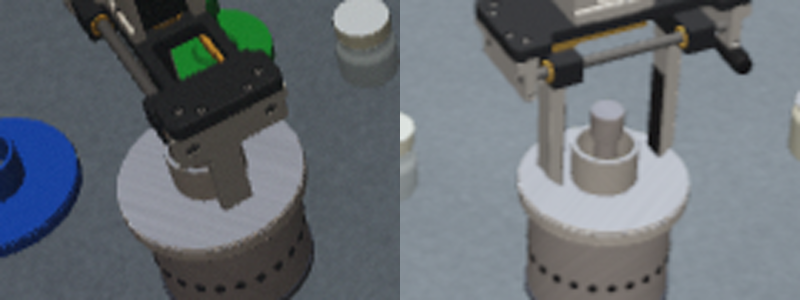

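The fingers straddle the collar (320,295), centred to within about 1 mm. I'll go a little lower, then close.

>>> {"op": "jog_arm", "data": {"series": [{"x": -0.001,"y": 0,"z": 0.003,"rx": 0.2,"ry": -0.1,"rz": 0},{"x": 0,"y": 0,"z": 0,"rx": 0,"ry": 0,"rz": 0},{"x": 0,"y": 0,"z": 0,"rx": 0,"ry": 0,"rz": 0}]}}

```text
time: 19.83
tool_pos: [0.4822, -0.2656, 0.1085]
ee_rot: [3.141, -0.002, -0.0]
wrist_force: [-0.1, -1.0, -0.0]
width: 0.075
```

>>> {"op": "jog_arm", "data": {"series": [{"x": 0,"y": 0,"z": 0,"rx": 0,"ry": 0,"rz": 0},{"x": 0,"y": 0,"z": 0,"rx": 0,"ry": 0,"rz": 0},{"x": 0,"y": 0,"z": 0,"rx": 0,"ry": 0,"rz": 0},{"x": 0,"y": 0,"z": 0,"rx": 0,"ry": 0,"rz": 0},{"x": 0,"y": 0,"z": 0,"rx": 0,"ry": 0,"rz": 0},{"x": 0,"y": 0,"z": 0,"rx": 0,"ry": 0,"rz": 0},{"x": 0,"y": 0,"z": 0,"rx": 0,"ry": 0,"rz": 0}], "claw": 0.0}}

```text
time: 20.42
tool_pos: [0.4822, -0.2657, 0.1086]
ee_rot: [3.141, -0.002, -0.0]
wrist_force: [-0.1, 0.2, -0.5]
width: 0.0481
```

Gripped at 48.1 mm, which matches the collar. Lifting gently, straight up.

>>> {"op": "jog_arm", "data": {"series": [{"x": 0,"y": 0,"z": -0.003,"rx": 0,"ry": 0,"rz": 0},{"x": 0,"y": 0,"z": -0.005,"rx": 0,"ry": 0,"rz": 0},{"x": 0,"y": 0,"z": -0.005,"rx": 0,"ry": 0,"rz": 0},{"x": 0,"y": 0,"z": -0.003,"rx": 0,"ry": 0,"rz": 0},{"x": 0,"y": 0,"z": 0,"rx": 0,"ry": 0,"rz": 0},{"x": 0,"y": 0,"z": 0,"rx": 0,"ry": 0,"rz": 0}]}}

```text
time: 20.92
tool_pos: [0.4817, -0.2653, 0.1255]
ee_rot: [-3.141, -0.0, -0.0]
wrist_force: [-0.2, -1.1, -1.9]
width: 0.048
```

Run:
```python
from h import *; from bench import robot
from snap import take
o=robot.get_obs(); print(o["tool_pos"],o["ee_rot"],o["wrist_force"],o["time"],o["width"],delta(o,[.482,-.2655,.22],0))
d=take("s16")
for k in("scene","side"): crop(d[k],proj(d[k],[.482,-.264,.12])[0],140,5,f"pics/y_{k}.png")
cv2.imwrite("pics/y3.png",np.hstack([cv2.resize(cv2.imread(f"pics/y_{k}.png"),(400,300)) for k in("scene","side")]))
```

```text
[ 0.48168436 -0.26529309  0.12552171] [-3.14111768e+00 -2.62030544e-04 -3.91483557e-04] [-0.18831365 -1.14562987 -1.91109514] 20.9167 0.04800100598429492 (array([ 0.0003,  0.0002, -0.0945]), array([-0.03, -0.02, -0.02]))
pics/y_scene.png 126 225 5
pics/y_side.png 284 223 5
```

View pics/y3.png

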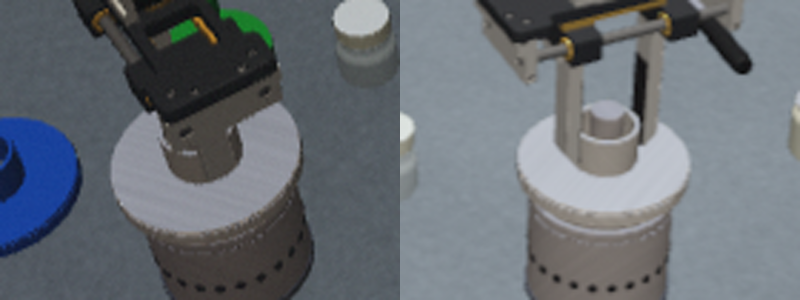

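Only the outer lid is rising: 1.9 N, and the knob is sinking into the collar at side (342,245). Continuing up.

>>> {"op": "jog_arm", "data": {"series": [{"x": 0,"y": 0,"z": -0.008,"rx": 0,"ry": 0,"rz": 0},{"x": 0,"y": 0,"z": -0.012,"rx": 0,"ry": 0,"rz": 0},{"x": 0,"y": 0,"z": -0.012,"rx": 0,"ry": 0,"rz": 0},{"x": 0,"y": 0,"z": -0.006,"rx": 0,"ry": 0,"rz": 0},{"x": 0,"y": 0,"z": 0,"rx": 0,"ry": 0,"rz": 0},{"x": 0,"y": 0,"z": 0,"rx": 0,"ry": 0,"rz": 0}]}}

```text
time: 21.57
tool_pos: [0.4815, -0.2651, 0.1672]
ee_rot: [-3.141, 0.0, -0.0]
wrist_force: [-0.1, -0.2, -1.7]
width: 0.0481
```

Run:
```python
from h import *; from bench import robot
o=robot.get_obs(); print(o["tool_pos"],o["ee_rot"],o["wrist_force"],o["time"],o["width"],delta(o,[.482,-.2655,.22],0))
```

```text
[ 0.48145523 -0.26513926  0.16715225] [-3.14066409e+00  3.61508342e-04 -3.85594589e-04] [-0.13009307 -0.15971874 -1.7054427 ] 21.5667 0.04809178654569566 (array([ 0.0005,  0.0003, -0.0528]), array([-0.05,  0.02, -0.02]))
```

>>> {"op": "jog_arm", "data": {"series": [{"x": 0,"y": 0,"z": -0.01,"rx": 0,"ry": 0,"rz": 0},{"x": 0,"y": 0,"z": -0.012,"rx": 0,"ry": 0,"rz": 0},{"x": 0,"y": 0,"z": -0.012,"rx": 0,"ry": 0,"rz": 0},{"x": 0,"y": 0,"z": -0.012,"rx": 0,"ry": 0,"rz": 0},{"x": 0,"y": 0,"z": -0.008,"rx": 0,"ry": 0,"rz": 0},{"x": 0,"y": 0,"z": 0,"rx": 0,"ry": 0,"rz": 0},{"x": 0,"y": 0,"z": 0,"rx": 0,"ry": 0,"rz": 0},{"x": 0,"y": 0,"z": 0,"rx": 0,"ry": 0,"rz": 0}]}}

```text
time: 22.23
tool_pos: [0.4811, -0.265, 0.2266]
ee_rot: [-3.14, 0.001, -0.0]
wrist_force: [-0.0, -0.1, -0.5]
width: 0.0484
```

Run:
```python
from h import *; from bench import robot
from snap import take
o=robot.get_obs(); print(o["tool_pos"],o["ee_rot"],o["wrist_force"],o["qvel"].round(3),o["time"],o["width"],delta(o,[.482,-.2655,.22],0))
d=take("s17")
for k in d: cv2.imwrite(f"pics/f_{k}.png",d[k]["img"][:,:,::-1])
for k in("scene","side"): crop(d[k],proj(d[k],[.482,-.264,.14])[0],160,5,f"pics/y_{k}.png")
cv2.imwrite("pics/y4.png",np.hstack([cv2.resize(cv2.imread(f"pics/y_{k}.png"),(400,300)) for k in("scene","side")]))
```

```text
[ 0.4811262  -0.26499016  0.22662962] [-3.14044278e+00  7.73048020e-04 -3.87008593e-04] [-0.00440103 -0.11519666 -0.49474681] [ 0.002  0.002  0.005 -0.001  0.    -0.001] 22.2333 0.04839014082724589 (array([0.0009, 0.0005, 0.0066]), array([-0.07,  0.04, -0.02]))
pics/y_scene.png 114 210 5
pics/y_side.png 275 207 5
```

View pics/y4.png

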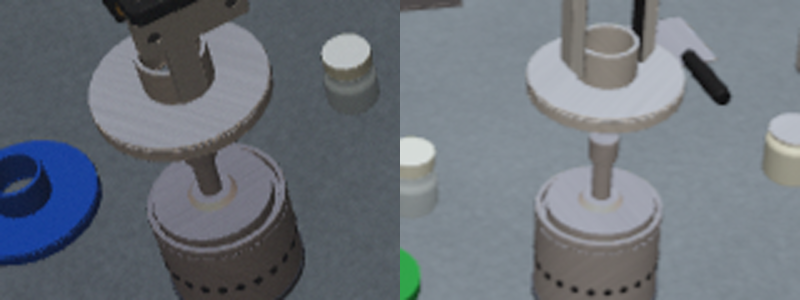

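View pics/f_scene.png

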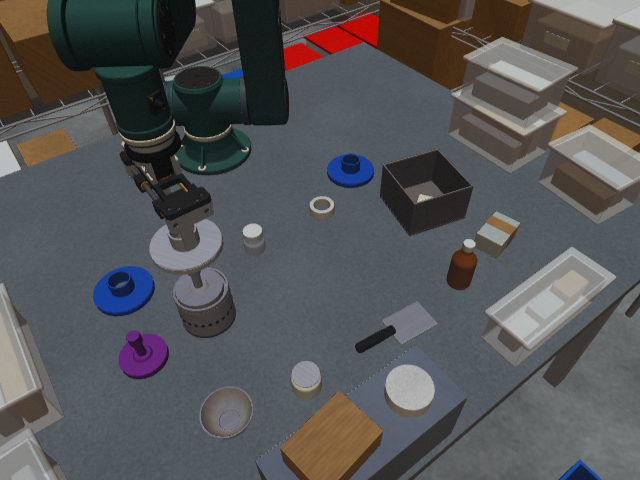

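>>> {"op": "jog_arm", "data": {"series": [{"x": 0,"y": 0,"z": 0,"rx": 0,"ry": 0,"rz": 0},{"x": 0,"y": 0,"z": 0,"rx": 0,"ry": 0,"rz": 0},{"x": 0,"y": 0,"z": 0,"rx": 0,"ry": 0,"rz": 0},{"x": 0,"y": 0,"z": 0,"rx": 0,"ry": 0,"rz": 0}]}}

```text
time: 22.72
tool_pos: [0.48, -0.2642, 0.2233]
ee_rot: [-3.137, 0.006, -0.0]
wrist_force: [0.0, 0.0, -1.0]
width: 0.0478
```

Run:
```python
from h import *; from bench import robot
from snap import take
o=robot.get_obs(); print(o["tool_pos"],o["ee_rot"],o["wrist_force"],o["time"],o["width"])
d=take("s18",("scene","side"))
zl=o["tool_pos"][2]-.1086+.100
for k in d:
    inner=lambda p:[circ(*p,.096,.0445)[:]]; lid=lambda p:[circ(*p,zl,.061)]
    a,sa=fitxy([(d[k],False)],inner,(.482,-.265),span=.006); b,sb=fitxy([(d[k],False)],lid,(.482,-.265),span=.008); print(k,a,sa,b,sb)
    crop(d[k],proj(d[k],[.482,-.264,.14])[0],120,5,f"pics/y_{k}.png",[(inner(a)[0],(0,255,0)),(lid(b)[0],(0,0,255))])
cv2.imwrite("pics/y5.png",np.hstack([cv2.resize(cv2.imread(f"pics/y_{k}.png"),(400,300)) for k in("scene","side")]))
```

```text
[ 0.47998743 -0.26417989  0.223341  ] [-3.13695131e+00  5.77238052e-03 -3.71236403e-04] [ 0.03132472  0.0172942  -1.01007606] 22.7167 0.04778837511071797
scene [ 0.48101703 -0.26597328] 11.582647323608398 [ 0.48221395 -0.26311124] 13.814716339111328
pics/y_scene.png 134 225 5
side [ 0.48207204 -0.26609601] 11.037741661071777 [ 0.47991138 -0.2644138 ] 13.214278221130371
pics/y_side.png 295 222 5
```

View pics/y5.png

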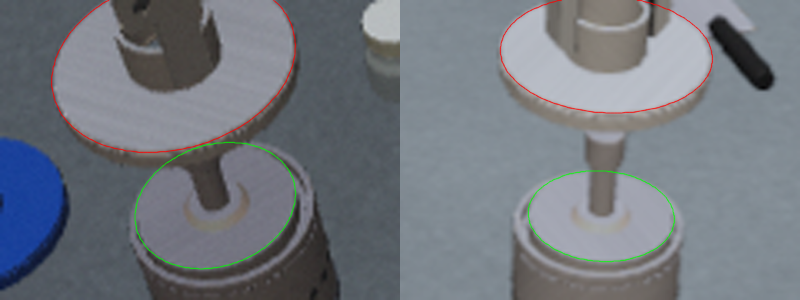

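Run:
```python
from bench import ticket
print(ticket.close_job())
```

```text
the job is handed in; nothing more can be done
None
```

The job is done as asked and handed in at about 23 s of the 61 s allowed.

- **Foam:** I dropped it into the grey bin. The wrist picture after release showed it on the bin floor, and it still shows in the bin in the last scene picture.
- **Nested pair:** I carried it by the knob without parting it and lowered it into the recess until it touched. The tool stopped at z = 0.139 m, exactly the home height, with a push of about 6.5 N, and I then let go of the knob.
- **Outer lid:** I gripped it by the collar (48.1 mm) and lifted it alone. Its skirt is about 40 mm above the top of the knob and it is level within about 0.5°.
- **Inner lid:** In the last pictures its disc fits at home height and level, and its centre is within about 2 mm of the drum's.
- **Bystanders:** They look unmoved in the last scene picture.

**Checks that disagreed:**
- The scene and side cameras differed by 2–4 mm on the lid's position. I centred it on the drum's hole pattern, where all cameras agreed within about 1 mm.
- The last force readings were 0.5 and 1.0 N, against 1.7–1.9 N just after the lift. The arm also sank about 3 mm over the last four rows. The finger opening and the pictures showed the lid still firmly held.

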